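Scoop ball knobs into the deburring nest and fit its cover plate

TASK

Use the scoop, not the fingers, to carry all three ball knobs out of the parts tray and tip them into the well of the deburring nest, then stand the scoop level on the bench again. Lower the cover plate over the nest's two pins, keeping hold of it until it lies flush, and let go. Leave the other things on the bench where they are.

Things in the scene. Friction and masses are not known exactly. Their poses are not given: they have to be found in the camera images.
- tray: fixed light grey tray, 102 mm wide (y), x from -127 to +112. Origin: on the underside, on its midline; floor top at z = 5. Walls 3 thick, 30 high at the sides (inside width 96) and +x end (inner face x = +109). The -x end, nearest the robot, is a 50 degree slope rising outward between 50 high side walls: foot at x = -85, top at x = -123, z = 50. Knobs stand on the floor at x -70 to -35 mm
- scoop: loose steel dustpan-like scoop, 0.16 kg, 100 (x) x 78 mm. Origin: centre of its flat underside. Mouth at -x: lip at x = -50, 1.5 mm thick, rising to a 2.5 mm floor at x = -33. Pocket back to a wall at x = +20 (30 high); side walls from x = -35, 25 high, inside width 73. Behind it an upright black handle, 26 (x) x 18 (y), centred at x = +35.5, from the underside's level to z = 85 mm
- scoop_grip (a point): point on the handle's axis to grip, 62 mm above the scoop's underside (scoop frame 35.5, 0, 62 mm); pinch across the 18 mm (scoop y)
- scoop_lip (a point): middle of the lip's lower edge, at scoop frame (-50, 0, 0) mm
- scoop_in (a point): middle of the pocket's floor, at scoop frame (-15, 0, 2.5) mm; a knob counts as carried while it is in the pocket and this point is over 50 mm above the bench
- nest: fixed aluminium block, 150 (x) x 110 (y) x 50 mm, with an open well 100 x 90 mm, 40 deep, in its middle, and two upright 10 mm steel pins on its top at x = +-62.5, y = 0, 18 mm tall, conical from 10 mm up. Origin: centre of the underside. Dark clamp feet stick out 15 mm at both long sides, 13 mm high
- nest_in (a point): centre of the well's floor, 10 mm above the nest's origin, axes as the nest
- nest_top (a point): centre of the nest's top face level, 50 mm above the nest's origin (open well below it)
- plate: loose flat aluminium cover plate, 150 (x) x 110 (y) x 6 mm, 0.26 kg, two 12.5 mm through holes at x = +-62.5, y = 0 (fits either way round). Origin: centre of underside. In its middle an upright black grip block 40 (x) x 16 (y) mm, top 42 mm above the underside. Flush on the nest its origin is 50 mm above the nest's origin
- plate_grip (a point): centre of the grip block, 30 mm above the plate's underside; pinch across the 16 mm (plate y)
- knob1: black ABS ball knob standing in the tray: a 20 mm ball with a short 12 mm boss below, 22 mm tall, 12 g. Origin: the ball's centre (12 mm above the tray's floor when it stands). Not to be touched by the fingers
- knob2: black ABS ball knob standing in the tray: a 20 mm ball with a short 12 mm boss below, 22 mm tall, 12 g. Origin: the ball's centre (12 mm above the tray's floor when it stands). Not to be touched by the fingers
- knob3: black ABS ball knob standing in the tray: a 20 mm ball with a short 12 mm boss below, 22 mm tall, 12 g. Origin: the ball's centre (12 mm above the tray's floor when it stands). Not to be touched by the fingers
- gear: blue nylon spur gear lying flat, 55 mm across, 20 mm high, origin at the centre of its underside; leave alone
- gauge: beech block 60 x 60 x 35 mm with a 10 mm steel pin gauge standing in it to 80 mm height, origin at the centre of its underside; leave alone
- case_lid: clear polystyrene case lid lying mouth down, 110 (x) x 75 (y) x 22 mm, origin at the centre of its underside; leave alone
- knob_cap: single black ABS knob cap with a skirt, 42 mm across, 20 mm high, on the bench (not one of the ball knobs), origin at the centre of its underside; leave alone

How it is judged:
By the outcome, as a careful person would: the job done as asked, in the order asked, and still so for the second after the job is handed in, with the robot touching nothing.
It also fails if it takes over 72 s, if anything falls off the work surface, if the arm or the gripper's body presses on something with over 40 N, if the wrist force passes 120 N, or if a joint passes its speed limit or range.

ROBOT

A 7-joint arm with a two-finger parallel gripper is mounted at the origin on the work surface. World frame = base frame: x ahead of the robot, y to its left, z up, the work surface at z = 0. Lengths are in m, angles in rad, forces in N, time in s.
With the tool pointing down it reaches from about 0.425 to 0.95 m from the base axis. Payload 16.7 kg.
Tool frame: the origin (TCP) lies at the very end of the fingers, on their centre line; the grasp point (between the pads) lies 19 mm behind it; z points along the fingers, y is the line along which they close (so a half turn about z gives the same grasp; the last joint's range is limited). The gripper opens to 94 mm and grips with 3 to 60 N. Pads are 16 mm wide; open, the fingers measure 119 mm over their backs; the gripper's body (75 mm by 177 mm) begins 78 mm behind the grasp point.
Start: joints at [-1.272, 0.426, 0.074, 1.606, -0.034, 1.111, -0.067], TCP at [0.293, 0.608, 0.168] pointing down, gripper open.
Joint ranges: [-2.85, 2.85], [-0.5, 2.14], [-1.23, 1.37], [0.21, 2.46], [-1.02, 4.16], [0.16, 2.05], [-2.73, 2.73]. Speed limits (rad/s): [1.89, 1.89, 2.39, 2.39, 3.01, 3.01, 3.01].

INTERFACE

Orientations are given as a unit quaternion [x, y, z, w].
In Python, from station import env gives the robot as it stands.
- The arm moves only by the tool carry_out, never from a script. Its argument "series" is a list of rows, each a list of 7 numbers: the finger opening in m, from 0 to 0.094, then the shift along the tool's x, y, z in m, then the turn, a rotation vector about the tool's x, y, z in rad. A call has 1 to 20 rows; each row is the pose to reach, as a shift and turn from the pose commanded when the call began, along the tool's axes at that moment; what a row does not reach only later rows make up. A row lasts 1/10 s, in which the tool goes at most 50 mm and 8.59 degrees, less where a joint would pass 70% of its speed; a pose out of reach is approached as far as the arm can. A call with a gripper value outside its range is refused whole. The fingers move at their own pace and stop on an object; "newtons" is the grip in N (left out, the last holds). Time passes only in rows, so rows that repeat a pose let the fingers close. It gives the time, the measured TCP pose, the force, the opening and the grip force at its end, in the units of the state.
- env.get_obs(): the state, without advancing time (a new reading comes with each control period).
- env.capture(name): name is "side" or "top" or "wrist"; returns the picture (384x512x3 uint8, blue, green, red); there is no depth.
- env.camera_params(name): a dict with "K" (3x3 intrinsics, pixels), "rvec" (rotation vector, rad) and "tvec" (3), from world to camera coordinates, as OpenCV has them. Camera axes: x right, y down, z forward; pixel columns grow to the right and rows downward; lengths in m; the calibration is good to about 2 mm. A picture is of the moment at which its call begins: read the wrist's pose just before it. camera_params takes no time and is no camera call; for the wrist camera it gives the pose at the moment of the call.
- env.job_done(): hands the job in; it is judged then, once.
The state is a dict: "clock": time; "qpos": joint angles; "dq": joint speeds; "joint_efforts": joint torques, N m; "position": TCP position; "eef_rot": TCP orientation; "wrist_force": force on the tool from outside, world axes, zero at the start; "torque": the same for the moment, N m; "grip_width": opening from 0.0 (shut) to 1.0 (fully open); "gripper_force": force on a finger pad.
Only numpy, scipy, OpenCV 4.12 (cv2) and the standard library are available. Lean on these libraries where they do the work, as an engineer would, in place of code of your own. Each camera call takes 0.05 s, during which the arm holds its last target. There are 200 camera calls.

## Working session

There is one attempt and no reset: what is moved stays moved. The work goes in short steps, Python scripts to look and compute and a tool call to move; the robot and the scene stay as the last step left them, time stands still between calls to the robot, and variables do not carry over. Pictures are saved under pics/ and viewed, at most 10 in all, crops included, and the job is handed in when it is done.

Besides the shell and the picture viewer there is one more tool, called in YAML: its name, and indented under it one key for each argument. carry_out: Moves the arm, as the interface text tells. Its arguments: {"type":"object","properties":{"series":{"type":"array"},"newtons":{"type":"number"}},"required":["series"]}

```bash
ls; mkdir -p pics; python3 - <<'E'
from station import env
import cv2
o=env.get_obs();print(o)
for n in("top","side"):
    p=env.camera_params(n);print(n,p)
    cv2.imwrite(f"pics/{n}0.png",env.capture(n))
E
```

```text
pics
{'clock': 0.0, 'qpos': array([-1.27150303,  0.4267294 ,  0.0738335 ,  1.60659725, -0.0341155 ,
        1.11081873, -0.06707832]), 'dq': array([-0.00067894,  0.00055877,  0.00101836,  0.00056149, -0.00193668,
       -0.0011861 ,  0.00029769]), 'joint_efforts': array([-3.75520858e-04, -9.35825729e+01,  3.66605334e+00, -4.54175413e+01,
       -4.90012346e-02,  2.04475812e-02,  1.02153053e-04]), 'position': array([0.29267121, 0.60770557, 0.16758117]), 'eef_rot': array([ 2.22518494e-01,  9.74928255e-01, -6.37980961e-04, -1.07515291e-04]), 'wrist_force': array([0.37119143, 0.24628069, 0.09555588]), 'torque': array([-0.03161591,  0.02800418,  0.04316188]), 'gripper_force': 0.0, 'grip_width': 0.9968194667164633}
top {'K': array([[351.27101461,   0.        , 256.00641461],
       [  0.        , 351.27101461, 195.69376331],
       [  0.        ,   0.        ,   1.        ]]), 'rvec': array([ 2.12280606, -2.12544665,  0.20898239]), 'tvec': array([0.0149954 , 0.56938782, 0.75614834])}
side {'K': array([[401.49694439,   0.        , 256.95575026],
       [  0.        , 401.49694439, 184.93497035],
       [  0.        ,   0.        ,   1.        ]]), 'rvec': array([ 2.33884155, -0.18273311,  0.04912927]), 'tvec': array([-0.56742397,  0.11285126,  0.98343116])}
```

View pics/top0.png

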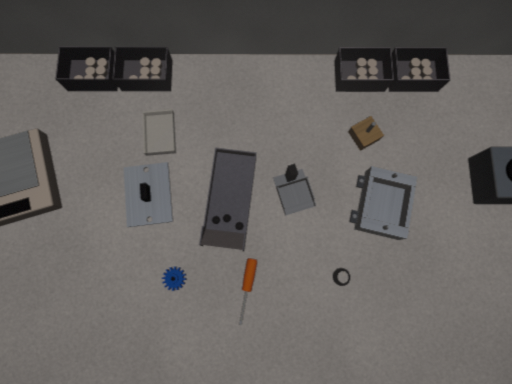

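View pics/side0.png

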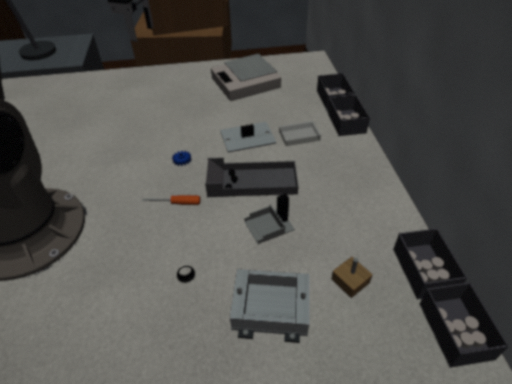

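Top view: plate (148,194), lid (160,133), tray (230,198) with three knobs (216,220),(227,218),(239,226), scoop (294,192) with handle (291,172), gauge (367,131), nest (387,203), cap (342,277), gear (174,278). Side view shows the same, and robot at left.

```bash
cat > h.py <<'E'
import numpy as np,cv2
from scipy.spatial.transform import Rotation as R
def P(p):
    return p["K"],R.from_rotvec(np.ravel(p["rvec"])).as_matrix(),np.ravel(p["tvec"])
def ray(p,uv,z):
    K,M,t=P(p);c=-M.T@t;d=M.T@np.linalg.inv(K)@np.array([uv[0],uv[1],1.])
    return (c+d*(z-c[2])/d[2])
def proj(p,X):
    return cv2.projectPoints(np.atleast_2d(np.float64(X)),np.ravel(p["rvec"]),np.ravel(p["tvec"]),p["K"],None)[0][:,0]
def toolmove(o,pos,quat):
    "shift/turn in current tool axes to reach world pose"
    r0=R.from_quat(o["eef_rot"]); return r0.inv().apply(np.array(pos)-o["position"]),(r0.inv()*R.from_quat(quat)).as_rotvec()
E
python3 - <<'E'
from station import env
from h import *
p=env.camera_params("top");im=cv2.imread("pics/top0.png")
K,M,t=P(p);print("cam",-M.T@t)
for n,u,z in [("plate",(145,192),.042),("plate c",(148,194),.006),("hole",(146,169),.006),("hole",(150,219),.006),("traytop l",(219,150),.03),("traytop r",(255,154),.03),("traylow l",(203,245),.05),("traylow r",(242,249),.05),
 ("k",(216,220),.017),("k",(227,218),.017),("k",(239,226),.017),("handle top",(291,167),.085),("pin",(394,176),.065),("pin",(385,227),.065),("gauge",(367,131),.035),("cap",(342,277),.02),("gear",(174,278),.02),("lid",(160,133),.02)]:
    print(n,ray(p,u,z).round(3))
a=cv2.resize(im[135:255,190:430],None,fx=3.3,fy=3.3,interpolation=cv2.INTER_CUBIC)
cv2.imwrite("pics/c1.png",cv2.convertScaleAbs(a,alpha=1.6))
E
```

```text
cam [0.41607477 0.01908159 0.85012078]
plate [0.581 0.274 0.042]
plate c [0.583 0.278 0.006]
hole [0.646 0.287 0.006]
hole [0.522 0.27  0.006]
traytop l [0.688 0.104 0.03 ]
traytop r [0.677 0.016 0.03 ]
traylow l [0.457 0.134 0.05 ]
traylow r [0.448 0.046 0.05 ]
k [0.518 0.109 0.017]
k [0.522 0.083 0.017]
k [0.503 0.055 0.017]
handle top [ 0.629 -0.065  0.085]
pin [ 0.613 -0.304  0.065]
pin [ 0.496 -0.275  0.065]
gauge [ 0.735 -0.259  0.035]
cap [ 0.385 -0.184  0.02 ]
gear [0.383 0.203 0.02 ]
lid [0.735 0.253 0.02 ]
```

View pics/c1.png

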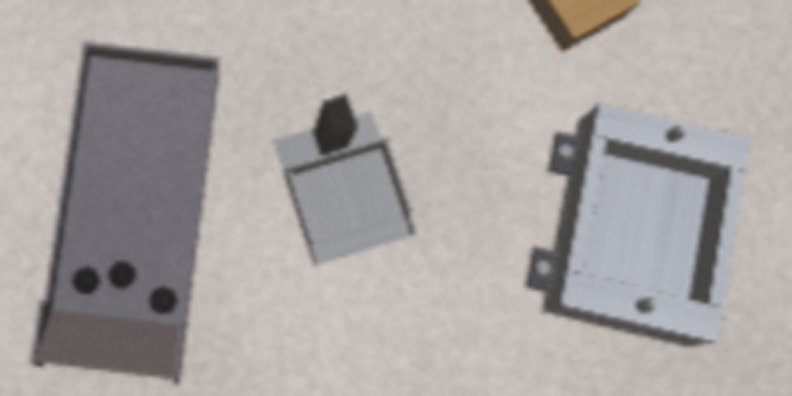

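Crop (×3.3, offset 190,135): tray far corners (85,43),(218,60), near (35,362),(178,380); knobs (86,280),(122,274),(163,300); scoop lip corners (315,263),(413,234), back (275,140),(375,112); nest pins (675,130),(645,303), top corners (600,105),(747,138),(712,342),(562,305).

```bash
python3 - <<'E'
from station import env
from h import *
p=env.camera_params("top");o=env.get_obs()
f=lambda u,v,z:ray(p,(190+u/3.3,135+v/3.3),z)
# tray
A,B,C,D=f(85,43,.03),f(218,60,.03),f(35,362,.05),f(178,380,.05)
d=(A+B)/2-(C+D)/2; L=np.linalg.norm(d[:2]); th=np.arctan2(d[1],d[0]); print("tray L",L,"w",np.linalg.norm(A-B),np.linalg.norm(C-D),"yaw",np.degrees(th))
e=np.array([np.cos(th),np.sin(th)]);n=np.array([-e[1],e[0]])
mid=((A+B)/2+(C+D)/2)[:2]/2; T=mid-e*(112-127)/2000; print("tray origin",T)
for k in((86,280),(122,274),(163,300)):
    q=f(*k,.020)[:2]-T; print("knob in tray mm",q@e*1e3,q@n*1e3)
# scoop
l1,l2,b1,b2=f(315,263,.001),f(413,234,.001),f(275,140,.0025),f(375,112,.0025)
d=((b1+b2)-(l1+l2))[:2]/2;ls=np.linalg.norm(d);ts=np.arctan2(d[1],d[0]);print("scoop len",ls,"w",np.linalg.norm(l1-l2),"yaw",np.degrees(ts))
d2=(l1-l2);print(" yaw from lip",np.degrees(np.arctan2(-d2[0],d2[1])))
es=np.array([np.cos(ts),np.sin(ts)]);lip=(l1+l2)[:2]/2;print("lip",lip,"origin",lip+es*.05,"grip",lip+es*.0855)
a,b=f(675,130,.065),f(645,303,.065);d=(a-b);print("nest",(a+b)/2,"sep",np.linalg.norm(d),"yaw",np.degrees(np.arctan2(d[1],d[0])))
c=[f(*x,.05) for x in((600,105),(747,138),(712,342),(562,305))];print("nest corners ctr",np.mean(c,0),np.linalg.norm(c[0]-c[1]),np.linalg.norm(c[1]-c[2]))
E
```

```text
tray L 0.23613316764002332 w 0.09918177758892946 0.09861673626185033 yaw -6.7133026905891295
tray origin [0.57623055 0.07590267]
knob in tray mm -62.00673808972345 26.032683272687517
knob in tray mm -54.703014716600066 0.8912890283636776
knob in tray mm -69.90007622422316 -30.754604753305937
scoop len 0.09706766390533503 w 0.07631930234200068 yaw 16.30073445271567
 yaw from lip 16.464394987585965
lip [ 0.54327    -0.09432702] origin [ 0.59126009 -0.08029307] grip [ 0.62533305 -0.07032896]
nest [ 0.55662939 -0.29069937  0.065     ] sep 0.12473222362354504 yaw -13.781436961089964
nest corners ctr [ 0.55539264 -0.29291615  0.05      ] 0.10616319394300046 0.1491502017420478
```

```bash
cat >> h.py <<'E'
def down(deg): a=np.radians(deg)/2; return [np.cos(a),np.sin(a),0,0]
def show(o,pos,quat):
    s,t=toolmove(o,pos,quat); print("row",s.round(4),t.round(4),np.degrees(np.linalg.norm(t)).round(1))
E
python3 - <<'E'
from station import env
from h import *
show(env.get_obs(),[.625,-.070,.20],down(16.3))
E
```

```text
row [-0.5935 -0.4665 -0.0318] [-4.0000e-04  1.4000e-03  2.4082e+00] 138.0
```

carry_out:
  series:
    - [0.094, -0.593, -0.466, -0.032, 0, 0, 2.408]
    - [0.094, -0.593, -0.466, -0.032, 0, 0, 2.408]
    - [0.094, -0.593, -0.466, -0.032, 0, 0, 2.408]
    - [0.094, -0.593, -0.466, -0.032, 0, 0, 2.408]
    - [0.094, -0.593, -0.466, -0.032, 0, 0, 2.408]
    - [0.094, -0.593, -0.466, -0.032, 0, 0, 2.408]
    - [0.094, -0.593, -0.466, -0.032, 0, 0, 2.408]
    - [0.094, -0.593, -0.466, -0.032, 0, 0, 2.408]
    - [0.094, -0.593, -0.466, -0.032, 0, 0, 2.408]
    - [0.094, -0.593, -0.466, -0.032, 0, 0, 2.408]
    - [0.094, -0.593, -0.466, -0.032, 0, 0, 2.408]
    - [0.094, -0.593, -0.466, -0.032, 0, 0, 2.408]
    - [0.094, -0.593, -0.466, -0.032, 0, 0, 2.408]
    - [0.094, -0.593, -0.466, -0.032, 0, 0, 2.408]
    - [0.094, -0.593, -0.466, -0.032, 0, 0, 2.408]
    - [0.094, -0.593, -0.466, -0.032, 0, 0, 2.408]
    - [0.094, -0.593, -0.466, -0.032, 0, 0, 2.408]
    - [0.094, -0.593, -0.466, -0.032, 0, 0, 2.408]
    - [0.094, -0.593, -0.466, -0.032, 0, 0, 2.408]
    - [0.094, -0.593, -0.466, -0.032, 0, 0, 2.408]

```text
clock: 2.1
position: [0.6248, -0.0676, 0.2004]
eef_rot: [0.99, 0.144, 0.0, -0.0]
wrist_force: [-0.4, -0.2, 0.2]
grip_width: 0.999
gripper_force: 0.0
```

```bash
python3 - <<'E'
from station import env
from h import *
o=env.get_obs();print(o["clock"],o["position"],o["qpos"].round(2))
x=R.from_quat(o["eef_rot"]).as_matrix();print(x[:,0],x[:,2])
p=env.camera_params("wrist");im=env.capture("wrist")
np.save("wp.npy",p,allow_pickle=True)
cv2.imwrite("pics/w1.png",im);K,M,t=P(p);print("cam",-M.T@t,M[2],K[0])
for n,X in [("lip",[.5433,-.0943,0]),("handle",[.6253,-.0703,.085]),("knob",[.5219,.0832,.02])]:print(n,proj(p,X))
E
```

```text
2.1 [ 0.62476027 -0.06758783  0.20035249] [-0.59  0.41  0.79  1.71 -0.32  1.15 -0.98]
[9.58560707e-01 2.84888250e-01 2.36386694e-04] [ 1.23458830e-05  7.88212018e-04 -9.99999689e-01]
cam [ 0.70185033 -0.04454457  0.41648926] [-0.26531706 -0.07643582 -0.96112664] [299.13288271   0.         250.17318338]
lip [[252.54741929 222.36536671]]
handle [[253.39822001 180.15615063]]
knob [[126.85682208 207.57829903]]
```

View pics/w1.png

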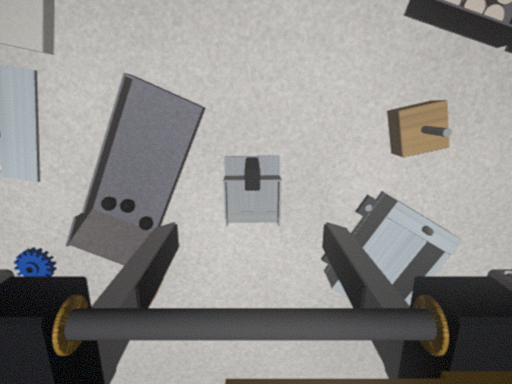

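Wrist view: scoop centred with handle top (252,173), lip corners (227,224),(278,222), agreeing with the top-view estimates; knobs (109,204),(127,206),(146,223); tray far corners (126,74),(204,107).

```bash
python3 - <<'E'
from station import env
from h import *
o=env.get_obs();p=env.camera_params("wrist")
T=np.array([.5762,.0759]);th=np.radians(-6.71);e=np.array([np.cos(th),np.sin(th)]);n=np.array([-e[1],e[0]])
for u in((109,203.5),(127.5,206),(146.5,223)):
    q=ray(p,u,.017)[:2]-T;print("knob",q@e,q@n)
for u,z in(((126,74),.03),((204,107),.03),((68,244),.05),((127,265),.05)):
    q=ray(p,u,z)[:2]-T;print("corner",q@e,q@n)
im=cv2.imread("pics/w1.png");g=cv2.cvtColor(im,cv2.COLOR_BGR2GRAY)
m=(g[100:260,60:215]<35).astype(np.uint8);c=cv2.connectedComponentsWithStats(m)
for s,ce in zip(c[2],c[3]):
    if 60<s[4]<400:
        q=ray(p,ce+[60,100],.017)[:2]-T;print(s,ce+[60,100],q@e,q@n)
print(ray(p,(227,224),0),ray(p,(278,222),0))
show(o,[.6253,-.0703,.043],down(16.4))
E
```

```text
knob -0.06012645288577643 0.026412401535593866
knob -0.0534228538360548 0.0014109690726698586
knob -0.06742098215659784 -0.03107265527828333
corner 0.11418379267942672 0.04833860829393774
corner 0.11543651629396086 -0.05192118872292136
corner -0.12097647233069599 0.05052300780811215
corner -0.12004794214351965 -0.03149397772308508
[ 0.52995538 -0.05865208  0.        ] [ 0.55469303 -0.13071298  0.        ]
row [-0.0002  0.0026  0.1574] [-0.0006 -0.0003  0.0018] 0.1
```

carry_out:
  series:
    - [0.094, 0, 0.003, 0.05, 0, 0, 0]
    - [0.094, 0, 0.003, 0.1, 0, 0, 0]
    - [0.094, 0, 0.003, 0.14, 0, 0, 0]
    - [0.094, 0, 0.003, 0.157, 0, 0, 0]
    - [0.05, 0, 0.003, 0.157, 0, 0, 0]
    - [0.01, 0, 0.003, 0.157, 0, 0, 0]
    - [0.01, 0, 0.003, 0.157, 0, 0, 0]
    - [0.01, 0, 0.003, 0.157, 0, 0, 0]
    - [0.01, 0, 0.003, 0.157, 0, 0, 0]
    - [0.01, 0, 0.003, 0.157, 0, 0, 0]
    - [0.01, 0, 0.003, 0.157, 0, 0, 0]
    - [0.01, 0, 0.003, 0.157, 0, 0, 0]
  newtons: 50

```text
clock: 3.35
position: [0.6258, -0.0719, 0.0433]
eef_rot: [0.99, 0.142, 0.0, 0.0]
wrist_force: [-0.0, 0.5, 0.4]
grip_width: 0.353
gripper_force: 0.0
```

```bash
python3 - <<'E'
from station import env
from h import *
o=env.get_obs();print(o["position"],o["grip_width"]*.094,o["gripper_force"],o["wrist_force"])
# scoop origin xy in tray: lip target
T=np.array([.5762,.0759]);th=np.radians(-6.71);e=np.array([np.cos(th),np.sin(th)]);n=np.array([-e[1],e[0]])
# lip initially at tray x=-25 => grip at +60.5, y -2.3; underside z
g=T+e*(.070)+n*(-.0023);print("grip xy",g)
show(o,[*g,.043+.055],down(-6.71))
E
```

```text
[ 0.62576799 -0.07192466  0.04333994] 0.03316164887829601 0.0 [-0.0228326   0.53260722  0.40094011]
grip xy [0.64545178 0.06543667]
row [ 0.0575 -0.1263 -0.0547] [ 0.     -0.      0.4019] 23.0
```

Still closing; give it time.

carry_out:
  series:
    - [0.01, 0, 0, 0, 0, 0, 0]
    - [0.01, 0, 0, 0, 0, 0, 0]
    - [0.01, 0, 0, 0, 0, 0, 0]
    - [0.01, 0, 0, 0, 0, 0, 0]
    - [0.01, 0, 0, 0, 0, 0, 0]
    - [0.01, 0, 0, 0, 0, 0, 0]

```text
clock: 3.95
position: [0.6257, -0.072, 0.0432]
eef_rot: [0.99, 0.142, -0.0, 0.0]
wrist_force: [0.1, -0.2, -1.0]
grip_width: 0.181
gripper_force: 50.0
```

```bash
python3 - <<'E'
from station import env
from h import *
o=env.get_obs();print(o["position"],o["grip_width"]*.094,o["gripper_force"],o["wrist_force"])
T=np.array([.5762,.0759]);th=np.radians(-6.71);e=np.array([np.cos(th),np.sin(th)]);n=np.array([-e[1],e[0]])
g=T+e*(.070)+n*(-.0023)
show(o,[*g,.043+.055],down(-6.71))
E
```

```text
[ 0.62573943 -0.07195552  0.04323603] 0.017006652744759484 49.98525381088257 [ 0.12812123 -0.18373952 -1.00676203]
row [ 0.0575 -0.1263 -0.0548] [1.000e-04 1.000e-04 4.018e-01] 23.0
```

carry_out:
  series:
    - [0.01, 0, 0, -0.035, 0, 0, 0]
    - [0.01, 0, 0, -0.065, 0, 0, 0.0]
    - [0.01, 0.02, -0.04, -0.065, 0, 0, 0.13]
    - [0.01, 0.04, -0.085, -0.065, 0, 0, 0.27]
    - [0.01, 0.0575, -0.126, -0.065, 0, 0, 0.402]
    - [0.01, 0.0575, -0.126, -0.065, 0, 0, 0.402]
    - [0.01, 0.0575, -0.126, -0.065, 0, 0, 0.402]
    - [0.01, 0.0575, -0.126, -0.065, 0, 0, 0.402]

```text
clock: 4.75
position: [0.6453, 0.0638, 0.1083]
eef_rot: [0.998, -0.059, -0.0, 0.0]
wrist_force: [-0.2, -0.4, -1.9]
grip_width: 0.18
gripper_force: 50.0
```

```bash
python3 - <<'E'
from station import env
from h import *
o=env.get_obs();print(o["position"],o["grip_width"]*.094,o["gripper_force"],o["wrist_force"],o["qpos"].round(2))
p=env.camera_params("wrist");a=env.capture("wrist");b=env.capture("top")
cv2.imwrite("pics/w2.png",np.hstack([a[:,:400],cv2.resize(b[120:280,170:340],None,fx=2.4,fy=2.4,interpolation=2)[:384]])[:,:800])
T=np.array([.5762,.0759]);th=np.radians(-6.71);e=np.array([np.cos(th),np.sin(th)]);n=np.array([-e[1],e[0]])
q=o["position"][:2]-T;print("grip in tray",q@e,q@n)
E
```

```text
[0.64532131 0.06384645 0.10830115] 0.0169259802088775 49.98486578464508 [-0.17868049 -0.4447282  -1.85107066] [-0.78  0.57  0.83  1.76 -0.48  1.03 -1.46]
grip in tray 0.07005623400496971 -0.003894573469983653
```

View pics/w2.png

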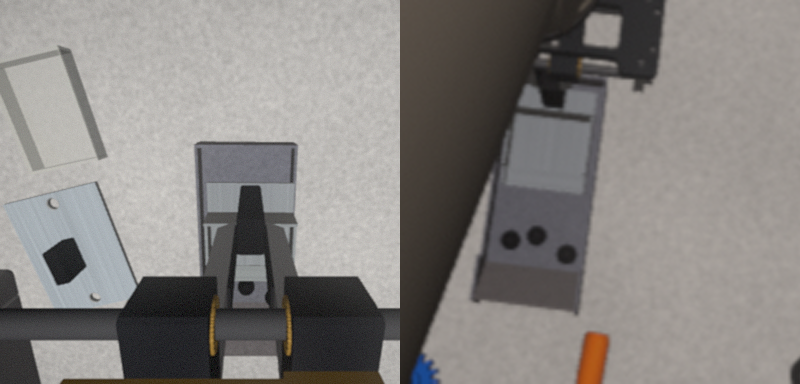

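Wrist/top views: scoop sits straight over the tray, mouth toward the knobs (top: knobs at (510,240),(537,235),(566,254) in the composite, lip at y≈190), about 2 mm right of the knobs' middle.

carry_out:
  series:
    - [0.01, 0, -0.002, 0.03, 0, 0, 0]
    - [0.01, 0, -0.002, 0.05, 0, 0, 0]
    - [0.01, 0, -0.002, 0.058, 0, 0, 0]
    - [0.01, 0, -0.002, 0.06, 0, 0, 0]
    - [0.01, 0, -0.002, 0.0605, 0, 0, 0]
    - [0.01, 0, -0.002, 0.0605, 0, 0, 0]

```text
clock: 5.45
position: [0.6461, 0.0667, 0.0484]
eef_rot: [0.998, -0.059, 0.0, -0.0]
wrist_force: [0.1, -0.1, -1.2]
grip_width: 0.179
gripper_force: 50.0
```

```bash
python3 - <<'E'
from station import env
from h import *
o=env.get_obs();print(o["position"],o["wrist_force"],o["torque"])
E
```

```text
[0.64614475 0.06671872 0.04841734] [ 0.12189585 -0.13385785 -1.20376264] [-0.03309663  0.14396519  0.03452543]
```

carry_out:
  series:
    - [0.01, -0.004, 0, 0.001, 0, 0, 0]
    - [0.01, -0.01, 0, 0.001, 0, 0, 0]
    - [0.01, -0.016, 0, 0.001, 0, 0, 0]
    - [0.01, -0.022, 0, 0.001, 0, 0, 0]
    - [0.01, -0.028, 0, 0.001, 0, 0, 0]
    - [0.01, -0.034, 0, 0.001, 0, 0, 0]
    - [0.01, -0.04, 0, 0.001, 0, 0, 0]
    - [0.01, -0.046, 0, 0.001, 0, 0, 0]
    - [0.01, -0.052, 0, 0.001, 0, 0, 0]
    - [0.01, -0.057, 0, 0.001, 0, 0, 0]
    - [0.01, -0.06, 0, 0.001, 0, 0, 0]
    - [0.01, -0.06, 0, 0.001, 0, 0, 0]

```text
clock: 6.65
position: [0.5873, 0.0743, 0.0481]
eef_rot: [0.998, -0.059, 0.001, -0.001]
wrist_force: [1.4, -0.6, 9.9]
grip_width: 0.184
gripper_force: 50.0
```

```bash
python3 - <<'E'
from station import env
from h import *
o=env.get_obs();print(o["position"],o["wrist_force"],o["torque"])
T=np.array([.5762,.0759]);th=np.radians(-6.71);e=np.array([np.cos(th),np.sin(th)]);n=np.array([-e[1],e[0]])
q=o["position"][:2]-T;print("lip in tray",q@e-.0855,q@n)
a=env.capture("side");b=env.capture("top")
cv2.imwrite("pics/w3.png",np.hstack([cv2.resize(a[130:220,180:310],(520,360),interpolation=2),cv2.resize(b[180:260,190:250],(270,360),interpolation=2)]))
E
```

```text
[0.58731525 0.07434371 0.04809018] [ 1.3888375  -0.56287741  9.92318214] [-0.14551308 -0.04956019  0.03045996]
lip in tray -0.0742790397647959 -0.00024687828293804356
```

View pics/w3.png

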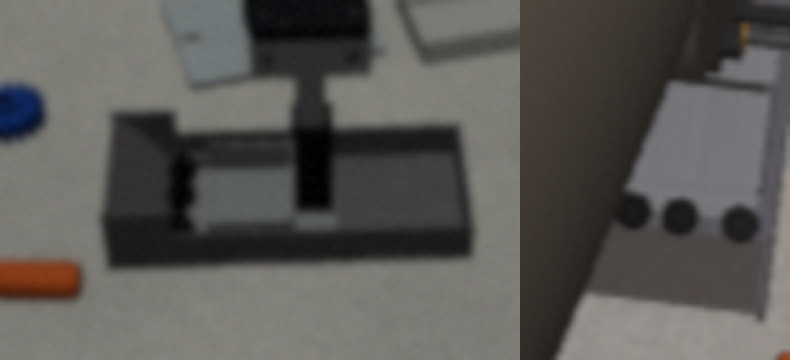

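Side/top composite: all three knobs stand in a row at the lip against the slope foot (top composite (633,211),(679,216),(740,223)).

carry_out:
  series:
    - [0.01, -0.003, 0.001, 0, 0, 0, 0]
    - [0.01, -0.006, 0.002, 0, 0, 0, 0]
    - [0.01, -0.008, 0.002, 0, 0, 0, 0]
    - [0.01, -0.01, 0.002, 0, 0, 0, 0]
    - [0.01, -0.011, 0.002, 0, 0, 0, 0]
    - [0.01, -0.011, 0.002, 0, 0, 0, 0]

```text
clock: 7.35
position: [0.5774, 0.0735, 0.0483]
eef_rot: [0.998, -0.059, 0.002, -0.0]
wrist_force: [6.9, 0.0, 6.7]
grip_width: 0.181
gripper_force: 50.0
```

```bash
python3 - <<'E'
from station import env
from h import *
o=env.get_obs();print(o["position"],o["wrist_force"],o["torque"])
T=np.array([.5762,.0759]);th=np.radians(-6.71);e=np.array([np.cos(th),np.sin(th)]);n=np.array([-e[1],e[0]])
q=o["position"][:2]-T;print("lip in tray",q@e-.0855,q@n)
a=env.capture("side");b=env.capture("top")
cv2.imwrite("pics/w4.png",np.hstack([cv2.resize(a[150:200,190:270],(480,300),interpolation=2),cv2.resize(b[195:260,190:255],(300,300),interpolation=2)]))
E
```

```text
[0.57738832 0.07350649 0.04832071] [6.9249709  0.01565456 6.73668321] [-0.20670372 -1.51470654  0.02668349]
lip in tray -0.0840401530679869 -0.0022382683679294108
```

View pics/w4.png

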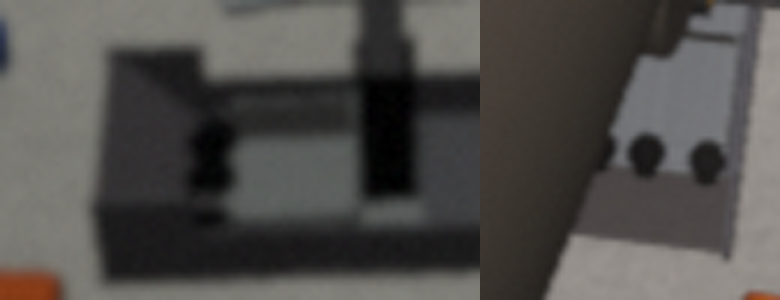

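Knobs are now riding onto the lip at the slope foot. Next: slide the lip up the slope while pitching mouth-up.

carry_out:
  series:
    - [0.01, -0.002, 0, -0.002, 0, -0.044, 0]
    - [0.01, -0.005, 0, -0.0035, 0, -0.087, 0]
    - [0.01, -0.0075, 0, -0.004, 0, -0.13, 0]
    - [0.01, -0.0098, 0, -0.0045, 0, -0.175, 0]
    - [0.01, -0.0125, 0, -0.005, 0, -0.218, 0]
    - [0.01, -0.0152, 0, -0.0055, 0, -0.262, 0]
    - [0.01, -0.018, 0, -0.006, 0, -0.305, 0]
    - [0.01, -0.0214, 0, -0.0063, 0, -0.349, 0]
    - [0.01, -0.0235, 0, -0.006, 0, -0.393, 0]
    - [0.01, -0.0257, 0, -0.005, 0, -0.436, 0]
    - [0.01, -0.0257, 0, -0.005, 0, -0.436, 0]
    - [0.01, -0.0257, 0, -0.005, 0, -0.436, 0]
    - [0.01, -0.0257, 0, -0.005, 0, -0.436, 0]

```text
clock: 8.75
position: [0.554, 0.076, 0.0536]
eef_rot: [0.976, -0.057, -0.212, -0.013]
wrist_force: [17.8, -0.8, 14.7]
grip_width: 0.179
gripper_force: 50.0
```

```bash
python3 - <<'E'
from station import env
from h import *
o=env.get_obs();print(o["position"],o["wrist_force"],o["torque"],o["qpos"].round(2))
a=env.capture("side");b=env.capture("top")
cv2.imwrite("pics/w5.png",np.hstack([cv2.resize(a[130:210,190:290],(500,400),interpolation=2),cv2.resize(b[195:260,190:238],(295,400),interpolation=2)]))
E
```

```text
[0.55398762 0.07599785 0.05359438] [17.84159833 -0.82418689 14.71527008] [-0.28017023 -3.0488506   0.16687296] [-0.63  0.77  0.72  1.63 -0.51  1.39 -1.43]
```

View pics/w5.png

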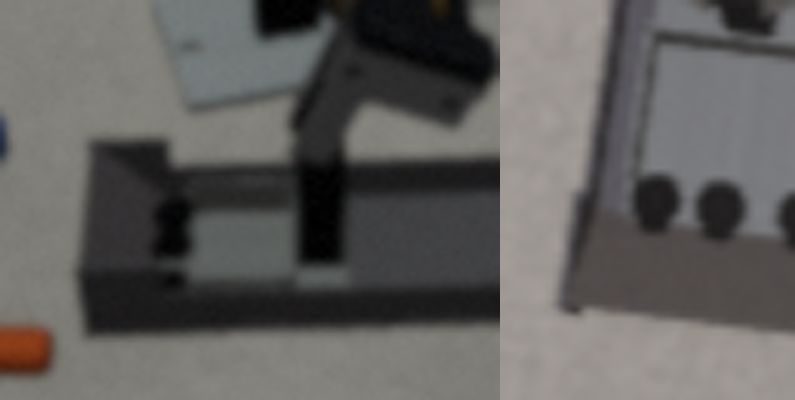

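Composite: knobs sit ~10 mm inside the lip, but the handle is still upright, the gripper having pivoted on it against the slope. I'll measure the handle, ease off and regrasp.

```bash
python3 - <<'E'
from station import env
from h import *
o=env.get_obs();p=env.camera_params("side");im=env.capture("side");g=cv2.cvtColor(im,cv2.COLOR_BGR2GRAY)
print(o["wrist_force"])
for r in(166,170,174,178,182,184,186,188):print(r,g[r,222:264].tolist())
T=np.array([.5762,.0759]);th=np.radians(-6.71);e=np.array([np.cos(th),np.sin(th)]);n=np.array([-e[1],e[0]])
for u,z in(((250,182.5),.0075),((259,182.5),.0075)):
    q=ray(p,u,z)[:2]-T;print("tray",q@e,q@n)
E
```

```text
[17.57801721 -2.24195323 14.67702568]
166 [29, 27, 26, 26, 32, 35, 42, 44, 46, 44, 46, 46, 47, 47, 51, 51, 52, 53, 53, 53, 53, 51, 48, 47, 46, 50, 42, 29, 15, 5, 4, 2, 1, 4, 2, 6, 12, 20, 24, 24, 28, 27]
170 [29, 20, 12, 13, 16, 22, 30, 33, 40, 43, 41, 42, 44, 44, 42, 42, 42, 40, 43, 43, 42, 42, 42, 43, 43, 51, 53, 39, 20, 5, 5, 1, 5, 2, 1, 5, 24, 42, 56, 58, 60, 61]
174 [12, 6, 6, 1, 14, 32, 59, 80, 93, 92, 96, 92, 95, 95, 94, 96, 95, 94, 93, 96, 94, 95, 96, 93, 91, 89, 75, 49, 23, 7, 5, 0, 1, 4, 3, 14, 32, 49, 61, 63, 64, 63]
178 [10, 5, 5, 1, 11, 26, 56, 78, 93, 94, 95, 96, 95, 96, 97, 95, 94, 96, 95, 95, 97, 96, 96, 96, 94, 89, 76, 51, 22, 3, 4, 2, 3, 6, 3, 16, 34, 52, 60, 64, 65, 64]
182 [49, 52, 53, 57, 65, 74, 88, 93, 97, 97, 95, 97, 96, 97, 96, 96, 97, 96, 97, 96, 95, 96, 95, 95, 94, 90, 79, 60, 41, 34, 32, 33, 33, 34, 36, 40, 51, 60, 66, 65, 65, 65]
184 [33, 33, 30, 36, 47, 64, 78, 87, 90, 91, 91, 90, 89, 92, 91, 90, 89, 91, 90, 90, 91, 90, 89, 89, 87, 83, 79, 78, 84, 87, 87, 88, 87, 86, 88, 88, 85, 80, 71, 66, 64, 64]
186 [17, 12, 11, 14, 26, 44, 54, 60, 61, 61, 62, 60, 62, 61, 62, 63, 61, 62, 61, 63, 62, 62, 60, 56, 56, 55, 60, 70, 84, 87, 86, 86, 86, 84, 84, 86, 82, 78, 68, 63, 60, 60]
188 [27, 27, 29, 30, 31, 39, 41, 44, 41, 40, 41, 40, 41, 43, 43, 42, 41, 40, 42, 43, 41, 43, 44, 42, 38, 40, 40, 46, 49, 48, 47, 46, 46, 46, 44, 45, 44, 45, 42, 41, 37, 38]
tray -0.010035335219671516 -0.007725647672690368
tray 0.01412361901796967 -0.008962858703505243
```

carry_out:
  series:
    - [0.01, 0.001, 0, -0.001, 0, 0, 0]
    - [0.01, 0.002, 0, -0.0015, 0, 0, 0]
    - [0.01, 0.002, 0, -0.0015, 0, 0, 0]
  newtons: 50

```text
clock: 9.2
position: [0.5544, 0.0761, 0.0535]
eef_rot: [0.975, -0.057, -0.213, -0.013]
wrist_force: [9.4, -0.3, 8.3]
grip_width: 0.179
gripper_force: 50.0
```

carry_out:
  series:
    - [0.01, 0.002, 0, -0.001, 0, 0, 0]
    - [0.01, 0.003, 0, -0.002, 0, 0, 0]
    - [0.04, 0.003, 0, -0.002, 0, 0, 0]
    - [0.045, 0.003, 0, -0.002, 0, 0, 0]
    - [0.045, 0.003, 0, -0.002, 0, 0, 0]
    - [0.045, 0.003, 0, -0.002, 0, 0, 0]
    - [0.045, 0.003, 0, -0.002, 0, 0, 0]

```text
clock: 9.9
position: [0.5554, 0.0758, 0.0528]
eef_rot: [0.975, -0.057, -0.216, -0.013]
wrist_force: [-0.3, 0.4, 0.0]
grip_width: 0.478
gripper_force: 0.0
```

```bash
cat >> h.py <<'E'
T=np.array([.5762,.0759]);th=np.radians(-6.71);e=np.array([np.cos(th),np.sin(th)]);n=np.array([-e[1],e[0]])
E
python3 - <<'E'
from station import env
from h import *
o=env.get_obs();p=env.camera_params("side");im=env.capture("side");g=cv2.cvtColor(im,cv2.COLOR_BGR2GRAY)
print(o["wrist_force"],o["grip_width"]*.094,o["position"])
for r in(166,170,174,178,182):print(r,g[r,216:264].tolist())
q=R.from_euler("Z",th)*R.from_quat([1,0,0,0])*R.from_rotvec([0,-np.radians(25),0])
g=T+e*(-.007)+n*(-.0005)
show(o,[*g,.0498],q.as_quat())
b=env.capture("top");gb=cv2.cvtColor(b,cv2.COLOR_BGR2GRAY)
for r in range(222,238,2):print(r,gb[r,200:245].tolist())
E
```

```text
[-0.3324844   0.37601521  0.04632973] 0.04490385177234103 [0.55538583 0.07578106 0.05278069]
166 [48, 48, 44, 40, 33, 29, 27, 27, 26, 26, 28, 30, 37, 40, 45, 45, 44, 45, 47, 50, 49, 50, 51, 48, 48, 46, 44, 46, 44, 47, 46, 52, 56, 48, 31, 21, 22, 26, 30, 31, 27, 21, 13, 19, 22, 26, 29, 27]
170 [50, 51, 51, 52, 48, 44, 35, 25, 18, 11, 13, 18, 27, 36, 39, 41, 41, 42, 41, 43, 42, 41, 42, 42, 42, 42, 42, 42, 40, 42, 43, 47, 55, 45, 26, 7, 4, 4, 6, 2, 2, 6, 21, 38, 55, 61, 60, 61]
174 [50, 51, 52, 49, 44, 29, 15, 8, 3, 4, 9, 24, 49, 72, 85, 92, 93, 93, 95, 94, 93, 94, 93, 93, 93, 93, 94, 92, 95, 93, 96, 93, 86, 63, 32, 9, 3, 0, 2, 3, 3, 8, 23, 47, 61, 63, 65, 63]
178 [47, 50, 50, 47, 41, 29, 13, 4, 6, 5, 8, 15, 42, 69, 89, 95, 96, 95, 96, 96, 96, 96, 95, 94, 95, 95, 95, 95, 94, 95, 95, 96, 88, 64, 32, 11, 5, 1, 2, 3, 1, 9, 27, 49, 65, 64, 65, 63]
182 [52, 52, 52, 51, 45, 42, 41, 46, 47, 48, 59, 69, 81, 91, 94, 95, 96, 97, 97, 96, 97, 95, 96, 96, 94, 97, 96, 95, 95, 96, 96, 95, 88, 68, 45, 29, 29, 28, 33, 33, 33, 36, 43, 59, 67, 66, 65, 66]
row [ 0.0136 -0.0021 -0.0031] [ 0.0001 -0.0001 -0.
[... 882 characters left out ...]
54, 31, 28, 27, 32, 57, 90, 111, 119, 113, 83, 41, 31, 32, 32, 34, 51, 90, 115, 122, 122, 121, 101, 63, 37, 35, 36, 36, 35, 37, 52, 77, 90]
232 [132, 97, 66, 47, 60, 71, 74, 75, 75, 75, 75, 74, 71, 62, 58, 57, 64, 71, 76, 77, 78, 77, 66, 45, 35, 33, 32, 46, 73, 93, 98, 97, 101, 108, 110, 90, 55, 35, 33, 34, 37, 54, 71, 82, 89]
234 [130, 85, 52, 54, 69, 75, 76, 77, 76, 78, 78, 78, 78, 78, 77, 77, 76, 77, 77, 77, 77, 77, 78, 76, 72, 70, 70, 74, 76, 75, 76, 76, 77, 76, 76, 75, 62, 43, 38, 38, 45, 68, 82, 80, 85]
236 [121, 80, 58, 68, 76, 76, 77, 77, 77, 76, 77, 77, 77, 76, 77, 77, 77, 77, 77, 78, 77, 77, 76, 76, 76, 77, 77, 77, 76, 77, 76, 77, 77, 76, 76, 76, 77, 74, 73, 73, 74, 77, 77, 79, 87]
```

carry_out:
  series:
    - [0.045, 0.008, -0.001, -0.002, 0, 0, 0]
    - [0.045, 0.0145, -0.002, -0.003, 0, 0, 0]
    - [0.01, 0.0145, -0.002, -0.003, 0, 0, 0]
    - [0.01, 0.0145, -0.002, -0.003, 0, 0, 0]
    - [0.01, 0.0145, -0.002, -0.003, 0, 0, 0]
    - [0.01, 0.0145, -0.002, -0.003, 0, 0, 0]
    - [0.01, 0.0145, -0.002, -0.003, 0, 0, 0]
    - [0.01, 0.0145, -0.002, -0.003, 0, 0, 0]
    - [0.01, 0.0145, -0.002, -0.003, 0, 0, 0]
    - [0.01, 0.0145, -0.002, -0.003, 0, 0, 0]
  newtons: 60

```text
clock: 11.0
position: [0.57, 0.0761, 0.0494]
eef_rot: [0.975, -0.057, -0.216, -0.013]
wrist_force: [0.3, -0.0, -1.0]
grip_width: 0.181
gripper_force: 60.0
```

```bash
python3 - <<'E'
from station import env
from h import *
o=env.get_obs();print(o["wrist_force"],o["gripper_force"],o["grip_width"]*.094,o["position"],(o["position"][:2]-T)@e,(o["position"][:2]-T)@n)
E
```

```text
[ 0.26383641 -0.02710452 -0.96991839] 59.997902512550354 0.01705653826948338 [0.5700079  0.07606174 0.04942598] -0.0061685858205238545 -0.0005628736319802746
```

carry_out:
  series:
    - [0.01, -0.0016, 0, -0.0018, 0, -0.03, 0]
    - [0.01, -0.0032, 0, -0.0027, 0, -0.087, 0]
    - [0.01, -0.0042, 0, -0.0031, 0, -0.13, 0]
    - [0.01, -0.005, 0, -0.0035, 0, -0.175, 0]
    - [0.01, -0.0062, 0, -0.0036, 0, -0.218, 0]
    - [0.01, -0.0072, 0, -0.0037, 0, -0.262, 0]
    - [0.01, -0.0085, 0, -0.0035, 0, -0.305, 0]
    - [0.01, -0.0097, 0, -0.0033, 0, -0.349, 0]
    - [0.01, -0.0103, 0, -0.0035, 0, -0.393, 0]
    - [0.01, -0.0109, 0, -0.0037, 0, -0.436, 0]
    - [0.01, -0.0109, 0, -0.0037, 0, -0.436, 0]
    - [0.01, -0.0109, 0, -0.0037, 0, -0.436, 0]
    - [0.01, -0.0109, 0, -0.0037, 0, -0.436, 0]

```text
clock: 12.3
position: [0.5619, 0.077, 0.0577]
eef_rot: [0.905, -0.053, -0.421, -0.025]
wrist_force: [-0.3, -0.4, -1.8]
grip_width: 0.18
gripper_force: 60.0
```

```bash
python3 - <<'E'
from station import env
from h import *
o=env.get_obs();print(o["wrist_force"],o["grip_width"]*.094,o["position"],R.from_quat(o["eef_rot"]).as_matrix()[:,2],o["qpos"].round(2))
a=env.capture("side");b=env.capture("top")
cv2.imwrite("pics/w6.png",np.hstack([cv2.resize(a[120:210,190:290],(440,396),interpolation=2),cv2.resize(b[185:251,190:250],(360,396),interpolation=2)]))
E
```

```text
[-0.32586391 -0.38036169 -1.83971719] 0.01695546650806423 [0.56191462 0.07703657 0.0577167 ] [-0.75932403  0.0894444  -0.64453605] [-0.43  1.07  0.61  1.22 -0.52  1.9  -1.45]
```

View pics/w6.png

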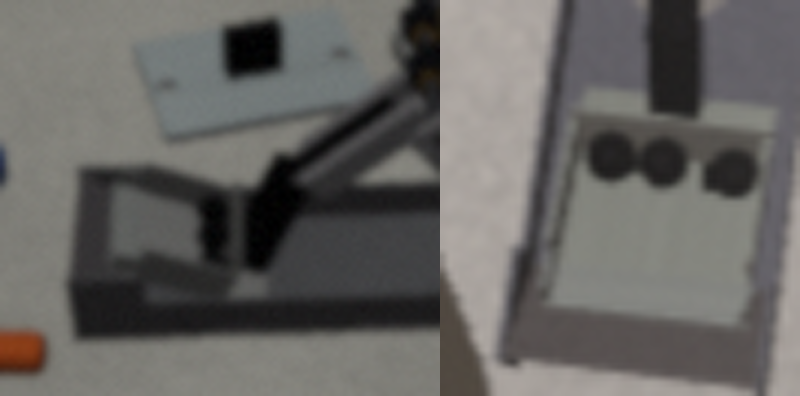

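Composite: scoop pitched ~25° in the tray, all three knobs against the back wall of the pocket (top composite (612,155),(660,160),(730,172)).

```bash
cat >> h.py <<'E'
N=np.array([.556,-.2918]);NY=-13.8
def nest(x,y,z):
    return np.array([*(N+R.from_euler("z",NY,degrees=True).apply([x,y,0])[:2]),z])
def tcp(lip,yaw,phi,rel=25):  # phi>0 mouth down
    S=R.from_euler("ZY",[yaw,-phi],degrees=True)
    g=np.array([.0855,0,.062])
    Q=S*R.from_quat([1,0,0,0])*R.from_rotvec([0,-np.radians(rel),0])
    return lip+S.apply(g)+Q.apply([0,0,.019]),Q.as_quat()
E
python3 - <<'E'
from station import env
from h import *
o=env.get_obs()
S=R.from_euler("ZY",[-6.71,25],degrees=True)
_,q=tcp(np.zeros(3),-6.71,-25);print("err",np.degrees((R.from_quat(o["eef_rot"]).inv()*R.from_quat(q)).magnitude()))
d,_=tcp(np.zeros(3),-6.71,-25);lip=o["position"]-d;print("lip",lip)
show(o,*tcp(lip+[0.01,0,.09],-6.71,-18))
show(o,*tcp(nest(.010,0,.13),NY,-18))
E
```

```text
err 0.12200947738897083
lip [0.4733809  0.08764226 0.05008107]
row [-0.0717 -0.0012 -0.0713] [-1.000e-04  1.201e-01  2.000e-04] 6.9
row [ 0.0169  0.3792 -0.161 ] [0.0896 0.1199 0.0856] 9.9
```

carry_out:
  series:
    - [0.01, -0.03, 0, -0.03, 0, 0.04, 0]
    - [0.01, -0.072, -0.001, -0.071, 0, 0.12, 0]
    - [0.01, -0.06, 0.035, -0.08, 0.01, 0.12, 0.01]
    - [0.01, -0.05, 0.075, -0.09, 0.02, 0.12, 0.02]
    - [0.01, -0.04, 0.12, -0.105, 0.03, 0.12, 0.03]
    - [0.01, -0.03, 0.165, -0.12, 0.04, 0.12, 0.04]
    - [0.01, -0.02, 0.21, -0.13, 0.05, 0.12, 0.05]
    - [0.01, -0.01, 0.255, -0.14, 0.06, 0.12, 0.06]
    - [0.01, 0, 0.3, -0.15, 0.07, 0.12, 0.07]
    - [0.01, 0.01, 0.34, -0.155, 0.08, 0.12, 0.08]
    - [0.01, 0.015, 0.365, -0.16, 0.09, 0.12, 0.086]
    - [0.01, 0.017, 0.379, -0.161, 0.09, 0.12, 0.086]
    - [0.01, 0.017, 0.379, -0.161, 0.09, 0.12, 0.086]
    - [0.01, 0.017, 0.379, -0.161, 0.09, 0.12, 0.086]

```text
clock: 13.8
position: [0.6492, -0.3101, 0.1538]
eef_rot: [0.936, -0.112, -0.332, -0.032]
wrist_force: [-0.4, 0.0, -1.5]
grip_width: 0.18
gripper_force: 60.0
```

```bash
python3 - <<'E'
from station import env
from h import *
o=env.get_obs();print(o["position"],o["wrist_force"],o["qpos"].round(2))
for f,z in((0,.075),(20,.055),(40,.045),(65,.040)):
    x,q=tcp(nest(.012,0,z),NY,f);print(f,x.round(3));show(o,x,q)
im=env.capture("side");np.save("s7.npy",im);g=cv2.cvtColor(im,cv2.COLOR_BGR2GRAY)
p=env.camera_params("side");print("lip px",proj(p,nest(.01,0,.13)),"rear",proj(p,nest(.1,0,.11)))
b=env.capture("top");pt=env.camera_params("top");print(proj(pt,[nest(.01,-.039,.13),nest(.01,.039,.13),nest(.08,0,.12)]))
gb=cv2.cvtColor(b,cv2.COLOR_BGR2GRAY)
for r in range(150,215,4):print(r,gb[r,355:420:2].tolist())
E
```

```text
[ 0.64915602 -0.31011401  0.15378076] [-0.40146894  0.03630994 -1.50121174] [ 0.14  1.1   0.57  0.74 -0.3   2.05 -1.26]
0 [ 0.643 -0.313  0.12 ]
row [0.0172 0.0039 0.0299] [ 0.0167  0.2443 -0.002 ] 14.0
20 [ 0.623 -0.308  0.124]
row [-0.0007  0.0038  0.0395] [0.017  0.5933 0.0009] 34.0
40 [ 0.597 -0.302  0.129]
row [-0.0251  0.0037  0.0521] [0.017  0.9424 0.0039] 54.0
65 [ 0.56  -0.293  0.129]
row [-0.055   0.0034  0.0763] [0.0164 1.3787 0.0078] 79.0
lip px [[274.77323973 270.49498601]] rear [[323.29154633 279.92647427]]
[[421.58177491 194.8380399 ]
 [384.86275079 186.17957425]
 [406.40755937 160.6739454 ]]
150 [86, 86, 85, 85, 84, 84, 85, 85, 85, 84, 84, 84, 85, 84, 85, 84, 84, 84, 84, 84, 84, 85, 84, 84, 83, 85, 84, 83, 82, 82, 83, 84, 86]
154 [85, 84, 85, 85, 85, 84, 84, 84, 85, 84, 84, 84, 85, 85, 85, 85, 85, 84, 84, 84, 85, 84, 84, 85, 84, 84, 84, 83, 84, 83, 84, 86, 68]
158 [84, 84, 86, 85, 84, 84, 84, 85, 85, 85, 84, 84, 84, 84, 84, 84, 85, 84, 85, 85, 84, 83, 84, 84, 84, 85, 84, 83, 84, 84, 85, 66, 69]
162 [84, 84, 84, 84, 84, 85, 84, 84, 84, 83, 84, 84, 85, 84, 84, 85, 85, 8
[... 1143 characters left out ...]
79, 79, 80, 80]
198 [74, 75, 74, 75, 75, 75, 75, 76, 75, 76, 76, 76, 76, 77, 76, 77, 77, 76, 77, 77, 78, 78, 78, 81, 85, 57, 77, 80, 79, 80, 79, 79, 79]
202 [72, 74, 73, 73, 74, 74, 74, 74, 74, 75, 76, 75, 75, 75, 75, 75, 75, 76, 76, 76, 77, 76, 78, 84, 68, 70, 78, 78, 76, 79, 78, 78, 78]
206 [71, 71, 71, 72, 71, 73, 73, 72, 72, 74, 73, 74, 74, 75, 74, 74, 76, 74, 75, 75, 75, 76, 79, 79, 57, 76, 76, 77, 77, 77, 78, 77, 77]
210 [70, 69, 69, 70, 70, 71, 70, 71, 71, 72, 72, 71, 73, 72, 72, 72, 73, 73, 74, 73, 74, 74, 81, 61, 69, 75, 75, 75, 76, 76, 76, 76, 76]
214 [67, 66, 67, 68, 67, 69, 69, 68, 69, 69, 69, 70, 70, 71, 70, 72, 71, 71, 71, 71, 73, 77, 77, 55, 73, 73, 74, 74, 74, 74, 74, 74, 74]
```

carry_out:
  series:
    - [0.01, 0.008, 0.002, 0.015, 0.008, 0.12, 0]
    - [0.01, 0.017, 0.004, 0.03, 0.017, 0.244, 0]
    - [0.01, 0.012, 0.004, 0.033, 0.017, 0.36, 0]
    - [0.01, 0.006, 0.004, 0.036, 0.017, 0.48, 0]
    - [0.01, -0.001, 0.004, 0.0395, 0.017, 0.593, 0]
    - [0.01, -0.009, 0.004, 0.0435, 0.017, 0.71, 0.002]
    - [0.01, -0.017, 0.004, 0.0475, 0.017, 0.825, 0.003]
    - [0.01, -0.025, 0.004, 0.052, 0.017, 0.942, 0.004]
    - [0.01, -0.033, 0.004, 0.058, 0.017, 1.07, 0.005]
    - [0.01, -0.041, 0.004, 0.064, 0.017, 1.17, 0.006]
    - [0.01, -0.048, 0.004, 0.069, 0.017, 1.28, 0.007]
    - [0.01, -0.055, 0.004, 0.073, 0.017, 1.379, 0.008]
    - [0.01, -0.055, 0.004, 0.073, 0.017, 1.379, 0.008]
    - [0.01, -0.055, 0.004, 0.073, 0.017, 1.379, 0.008]
    - [0.01, -0.055, 0.004, 0.073, 0.017, 1.379, 0.008]
    - [0.01, -0.055, 0.004, 0.073, 0.017, 1.379, 0.008]

```text
clock: 15.5
position: [0.5593, -0.2972, 0.1495]
eef_rot: [0.938, -0.111, 0.326, 0.032]
wrist_force: [0.1, -0.2, -0.2]
grip_width: 0.171
gripper_force: 60.0
```

```bash
python3 - <<'E'
from station import env
from h import *
o=env.get_obs();print(o["position"],o["wrist_force"],o["qpos"].round(2))
_,q=tcp(nest(.012,0,.04),NY,65);print("ang err",np.degrees((R.from_quat(o["eef_rot"]).inv()*R.from_quat(q)).as_rotvec()))
a=env.capture("side");b=env.capture("top");w=env.capture("wrist")
cv2.imwrite("pics/w8.png",np.hstack([cv2.resize(a[210:340,210:330],(369,400),interpolation=2),cv2.resize(b[140:250,340:430],(327,400),interpolation=2)]))
E
```

```text
[ 0.55934265 -0.29721263  0.14947136] [ 0.07533246 -0.2267924  -0.21046113] [ 0.73  0.13 -0.25  2.28 -1.02  0.16 -0.34]
ang err [-0.86585303  1.75269042  0.0439161 ]
```

View pics/w8.png

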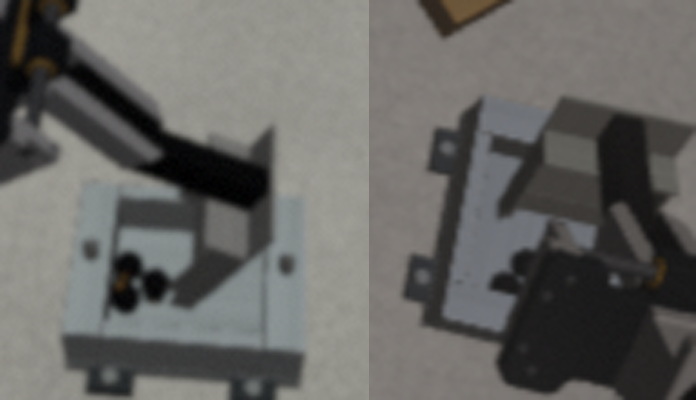

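Side composite: all three knobs lie in the well (130,265),(125,295),(155,285), scoop empty and still held. Now back to level and over to its old spot.

```bash
python3 - <<'E'
from station import env
from h import *
o=env.get_obs()
L=np.array([.5433,-.0943])
for f,l,y in((40,nest(.012,0,.09),NY),(15,nest(.012,0,.11),NY),(0,nest(.012,0,.13),NY),(0,np.array([*L,.13]),16.4),(0,np.array([*L,.03]),16.4)):
    x,q=tcp(l,y,f);print(x.round(3));show(o,x,q)
E
```

```text
[ 0.597 -0.302  0.174]
row [ 0.0446 -0.0048  0.0037] [-0.015  -0.4051  0.0028] 23.2
[ 0.629 -0.31   0.173]
row [ 0.0698 -0.0045  0.0246] [-0.0143 -0.8415  0.0062] 48.2
[ 0.643 -0.313  0.175]
row [ 0.0819 -0.0043  0.0322] [-0.0137 -1.1033  0.0082] 63.2
[ 0.618 -0.072  0.175]
row [ 0.0175 -0.2328 -0.0151] [ 0.0504 -1.0806 -0.5426] 69.3
[ 0.618 -0.072  0.075]
row [-0.0444 -0.2316  0.0635] [ 0.0504 -1.0806 -0.5426] 69.3
```

carry_out:
  series:
    - [0.01, 0.012, -0.001, -0.012, 0, -0.1, 0]
    - [0.01, 0.025, -0.003, -0.008, -0.01, -0.2, 0]
    - [0.01, 0.035, -0.004, -0.002, -0.015, -0.3, 0.002]
    - [0.01, 0.0446, -0.005, 0.0037, -0.015, -0.405, 0.003]
    - [0.01, 0.053, -0.005, 0.01, -0.015, -0.55, 0.004]
    - [0.01, 0.061, -0.005, 0.017, -0.015, -0.7, 0.005]
    - [0.01, 0.07, -0.0045, 0.0246, -0.014, -0.84, 0.006]
    - [0.01, 0.076, -0.0045, 0.028, -0.014, -0.98, 0.007]
    - [0.01, 0.082, -0.004, 0.032, -0.014, -1.103, 0.008]
    - [0.01, 0.072, -0.04, 0.025, -0.003, -1.1, -0.08]
    - [0.01, 0.06, -0.08, 0.017, 0.008, -1.095, -0.17]
    - [0.01, 0.05, -0.12, 0.009, 0.02, -1.09, -0.27]
    - [0.01, 0.04, -0.16, 0.001, 0.03, -1.087, -0.36]
    - [0.01, 0.028, -0.2, -0.007, 0.04, -1.083, -0.46]
    - [0.01, 0.0175, -0.233, -0.015, 0.05, -1.08, -0.543]
    - [0.01, 0.0175, -0.233, -0.015, 0.05, -1.08, -0.543]
    - [0.01, 0.0175, -0.233, -0.015, 0.05, -1.08, -0.543]
    - [0.01, 0.0175, -0.233, -0.015, 0.05, -1.08, -0.543]

```text
clock: 17.45
position: [0.6183, -0.0736, 0.1747]
eef_rot: [0.966, 0.138, -0.214, 0.032]
wrist_force: [0.6, -0.3, -1.5]
grip_width: 0.176
gripper_force: 60.0
```

```bash
python3 - <<'E'
from station import env
from h import *
o=env.get_obs();print(o["position"],o["wrist_force"],o["torque"],o["grip_width"]*.094,o["qpos"].round(2))
L=np.array([.5433,-.0943]);x,q=tcp(np.array([*L,.13]),16.4,0);show(o,x,q)
p=env.camera_params("side");S=R.from_euler("z",16.4,degrees=True);sp=lambda a:np.array([*L,.13])+S.apply(np.array(a)/1000)
names=dict(lipR=[0,-39,0],lipL=[0,39,0],rearR=[100,-39,0],hbot=[72.5,-9,0],htop=[72.5,-9,85])
pr={k:proj(p,sp(v))[0].round(1) for k,v in names.items()};print(pr)
im=env.capture("side");np.save("s8.npy",im)
x0,x1,y0,y1=215,320,165,235
g=cv2.cvtColor(im,cv2.COLOR_BGR2GRAY)
for r in range(y0,y1,3):print(r," ".join("%3d"%v for v in g[r,x0:x1:3]))
E
```

```text
[ 0.61830108 -0.07364836  0.1747116 ] [ 0.57484661 -0.28544772 -1.46470516] [ 0.11915971 -0.40828183 -0.04931081] 0.016555392685956072 [-0.12  0.63  0.11  1.35  0.05  1.58 -1.31]
row [-0.0003 -0.0014  0.0001] [ 0.0021  0.0001 -0.0023] 0.2
{'lipR': array([255.8, 206.7]), 'lipL': array([241.2, 183.6]), 'rearR': array([297.3, 191.9]), 'hbot': array([279.8, 187.1]), 'htop': array([280.6, 157.9])}
165  50  35  27  29  30  26  29  26  26  25  27  28  27  26  31  28  27  27  34  42  28  15   1   4   3   7  30 108 127 127 124 124 125 124 126
168  52  50  40  29  30  28  28  29  31  29  33  31  33  34  36  40  45  56  53  52  49  21   3   3   2  10  40 102 125 125 126 123 124 122 122
171  49  50  50  56  59  59  59  60  60  60  60  61  64  69  68  60  47  42  40  32  61  32   1   1   2  16  53  93 128 127 129 126 124 123 125
174  50  50  49  59  62  62  61  63  63  62  64  63  60  47  42  41  41  43  50  37  35  42   4   0   3  19  57  78 129 128 128 129 124 124 124
177  50  51  48  58  62  61  63  61  62  62  62  60  42  42  44  52  68  84  92  71  31  42  36   3   2  22  61  65 128 127 125 
[... 2051 characters left out ...]
 128 131 131 129 131 132 131 135 129 128 126 128 130 129 125 125 125 129 127 123 124 126 124 123 121 123 125 126 125 125 128
225 129 128 131 132 132 129 130 132 131 131 132 131 131 131 131 130 128 130 127 127 125 126 124 124 124 123 126 124 125 125 125 123 127 122 126
228 130 133 130 133 132 132 132 133 131 132 130 130 130 129 129 127 128 128 123 126 124 126 124 127 125 125 128 129 126 122 126 127 128 127 125
231 130 127 130 132 127 131 131 131 129 131 130 129 127 127 129 126 129 129 127 127 126 123 124 125 125 127 126 126 128 124 125 128 126 126 125
234 129 128 130 128 128 132 131 131 132 132 128 129 128 127 127 126 127 127 128 127 124 127 122 125 126 126 124 124 121 124 126 126 125 130 129
```

```bash
python3 - <<'E'
from station import env
from h import *
o=env.get_obs();L=np.array([.5433,-.0943])
for z,f in((.05,3.5),(.004,3.5)):
    x,q=tcp(np.array([*L,z]),16.4,f);show(o,x,q)
E
```

```text
row [ 0.0291 -0.0021  0.0694] [ 0.0016  0.0611 -0.003 ] 3.5
row [ 0.0485 -0.0022  0.1111] [ 0.0016  0.0611 -0.003 ] 3.5
```

carry_out:
  series:
    - [0.01, 0.015, -0.001, 0.035, 0, 0.03, 0]
    - [0.01, 0.029, -0.002, 0.069, 0, 0.061, -0.003]
    - [0.01, 0.039, -0.002, 0.09, 0, 0.061, -0.003]
    - [0.01, 0.045, -0.002, 0.104, 0, 0.061, -0.003]
    - [0.01, 0.0485, -0.002, 0.111, 0, 0.061, -0.003]
    - [0.01, 0.0485, -0.002, 0.111, 0, 0.061, -0.003]
    - [0.01, 0.0485, -0.002, 0.111, 0, 0.061, -0.003]

```text
clock: 18.2
position: [0.6156, -0.0724, 0.0544]
eef_rot: [0.972, 0.141, -0.184, 0.027]
wrist_force: [-0.2, -1.0, -0.3]
grip_width: 0.178
gripper_force: 60.0
```

```bash
python3 - <<'E'
from station import env
from h import *
o=env.get_obs();print(o["position"],o["wrist_force"],o["torque"])
E
```

```text
[ 0.61560504 -0.07240626  0.05436088] [-0.22517597 -1.01257439 -0.28736722] [ 0.1053169  -0.35685688 -0.01426798]
```

carry_out:
  series:
    - [0.01, 0.0005, 0, 0.001, 0, 0, 0]
    - [0.01, 0.0008, 0, 0.0019, 0, 0, 0]
    - [0.01, 0.0012, 0, 0.0028, 0, 0, 0]
    - [0.01, 0.0012, 0, 0.0028, 0, 0, 0]

```text
clock: 18.6
position: [0.615, -0.0721, 0.0506]
eef_rot: [0.972, 0.141, -0.184, 0.027]
wrist_force: [-0.5, -0.8, -0.6]
grip_width: 0.179
gripper_force: 60.0
```

```bash
python3 - <<'E'
from station import env
from h import *
o=env.get_obs();print(o["position"],o["wrist_force"],o["torque"])
E
```

```text
[ 0.61501476 -0.07210906  0.05059805] [-0.51852449 -0.76991563 -0.61889705] [ 0.11105733 -0.31733508 -0.02844853]
```

carry_out:
  series:
    - [0.01, 0.0005, 0, 0.0012, 0, 0, 0]
    - [0.01, 0.001, 0, 0.0024, 0, 0, 0]
    - [0.01, 0.0014, 0, 0.0036, 0, 0, 0]
    - [0.01, 0.0014, 0, 0.0036, 0, 0, 0]

```text
clock: 19.0
position: [0.6151, -0.0721, 0.0466]
eef_rot: [0.972, 0.141, -0.184, 0.027]
wrist_force: [1.1, 0.0, 0.9]
grip_width: 0.177
gripper_force: 60.0
```

```bash
python3 - <<'E'
from station import env
from h import *
o=env.get_obs();print(o["position"],o["wrist_force"],o["torque"])
E
```

```text
[ 0.61508653 -0.07210643  0.04661846] [1.08035134 0.02962202 0.85150605] [ 0.08331442 -0.19191861  0.01583573]
```

carry_out:
  series:
    - [0.01, 0.0004, 0, 0.0012, 0, 0, 0]
    - [0.01, 0.0004, 0, 0.0012, 0, 0, 0]
    - [0.05, 0.0004, 0, 0.0012, 0, 0, 0]
    - [0.05, 0.0004, 0, 0.0012, 0, 0, 0]
    - [0.05, 0.0004, 0, 0.0012, 0, 0, 0]
    - [0.05, 0.0004, 0, 0.0012, 0, 0, 0]
    - [0.06, 0.0, 0, -0.03, 0, 0, 0]
    - [0.07, 0.0, 0, -0.07, 0, 0, 0]
    - [0.094, 0.0, 0, -0.11, 0, 0, 0]
    - [0.094, 0.0, 0, -0.15, 0, 0, 0]
    - [0.094, 0.0, 0, -0.17, 0, 0, 0]

```text
clock: 20.1
position: [0.6763, -0.0541, 0.2082]
eef_rot: [0.973, 0.141, -0.183, 0.027]
wrist_force: [0.5, -0.2, 0.2]
grip_width: 0.905
gripper_force: 0.0
```

```bash
python3 - <<'E'
from station import env
from h import *
o=env.get_obs();print(o["position"],o["wrist_force"],o["qpos"].round(2))
p=env.camera_params("side");im=env.capture("side");g=cv2.cvtColor(im,cv2.COLOR_BGR2GRAY)
L=np.array([.5433,-.0943,0]);S=R.from_euler("z",16.4,degrees=True)
for v in([0,-39,0],[0,39,0],[100,-39,0],[72.5,-9,85],[72.5,9,85],[98.5,-9,85]):print(v,proj(p,L+S.apply(np.array(v)/1000))[0].round(1))
for r in range(186,248,2):print(r," ".join("%3d"%v for v in g[r,238:302:2]))
show(o,[.581,.274,.22],down(7.5));show(o,[.581,.274,.22],down(187.5))
E
```

```text
[ 0.67632626 -0.0540867   0.2081987 ] [ 0.52864412 -0.23940589  0.1954308 ] [-0.12  0.66  0.1   1.2   0.03  1.64 -1.32]
[0, -39, 0] [257.  244.2]
[0, 39, 0] [243.7 221.3]
[100, -39, 0] [294.6 229.7]
[72.5, -9, 85] [279.4 201.1]
[72.5, 9, 85] [275.9 196. ]
[98.5, -9, 85] [289.4 197.5]
186  59  61  61  61  62  60  58  61  60  58  60  59  58  60  58  59  60  58  58  58  56  55  55  55  53  51  50  51  50  42  85 124
188  44  46  46  45  43  42  41  41  38  38  40  38  37  38  37  36  36  33  33  33  33  31  30  32  29  29  30  30  29  31  80 124
190  27  25  26  29  28  27  25  27  27  27  26  27  28  26  27  27  28  27  26  27  26  26  27  29  26  25  26  26  27  29  89 125
192  26  28  26  27  26  27  27  27  26  28  29  26  25  28  25  29  27  30  30  30  29  29  28  25  28  28  28  28  29  35  94 123
194  32  38  39  37  38  38  36  39  42  40  38  41  45  45  44  48  53  57  58  53  44  32  21  17  43  62  67  67  74  78 108 124
196  91  93  94  96  97  94  96  97  99  98  98 100 105 105 104 111 114 115 109  75  38  16   7   8  43 101 118 117 118 120 119 121
198 124 127 126 127 126
[... 2696 characters left out ...]
 114 121 122 122 122 125 121 123 120 122 126 122 119
240 129 127 126 128 126 126 125 120 106  84  64  51  48  52  72  94 106 119 120 122 122 120 121 118 120 123 122 122 123 123 122 121
242 127 126 128 128 126 127 125 126 115  71  56  77  96 103 114 120 118 119 118 119 123 122 123 121 120 121 122 122 123 122 123 121
244 128 130 130 127 126 126 126 126 123 102 101 117 123 121 122 121 120 121 121 120 121 122 123 124 122 121 120 123 122 121 122 122
246 130 128 127 127 127 125 129 125 123 119 124 123 121 118 119 119 123 122 122 122 121 120 120 121 122 122 120 119 118 119 120 120
row [-0.0025 -0.3416 -0.0119] [0.0299 0.3704 0.1559] 23.1
row [-0.0025 -0.3416 -0.0119] [-0.551   0.0445 -2.935 ] 171.1
```

carry_out:
  series:
    - [0.094, -0.001, -0.045, -0.01, 0.005, 0.06, 0.02]
    - [0.094, -0.001, -0.09, -0.01, 0.01, 0.12, 0.05]
    - [0.094, -0.001, -0.135, -0.01, 0.015, 0.18, 0.08]
    - [0.094, -0.002, -0.18, -0.01, 0.02, 0.24, 0.1]
    - [0.094, -0.002, -0.225, -0.011, 0.025, 0.3, 0.12]
    - [0.094, -0.002, -0.27, -0.012, 0.03, 0.37, 0.156]
    - [0.094, -0.0025, -0.315, -0.012, 0.03, 0.37, 0.156]
    - [0.094, -0.0025, -0.342, -0.012, 0.03, 0.37, 0.156]
    - [0.094, -0.0025, -0.342, -0.012, 0.03, 0.37, 0.156]
    - [0.094, -0.0025, -0.342, -0.012, 0.03, 0.37, 0.156]

```text
clock: 21.15
position: [0.5791, 0.274, 0.2168]
eef_rot: [0.998, 0.066, -0.002, 0.0]
wrist_force: [-0.1, -0.7, -0.2]
grip_width: 1.002
gripper_force: 0.0
```

```bash
python3 - <<'E'
from station import env
from h import *
o=env.get_obs();print(o["position"],o["eef_rot"],o["qpos"].round(2))
p=env.camera_params("wrist");im=env.capture("wrist");cv2.imwrite("pics/w9.png",im)
hsv=cv2.cvtColor(im,cv2.COLOR_BGR2HSV);g=hsv[...,2]
print("pred",proj(p,[[.581,.274,.042],[.646,.287,.006],[.522,.270,.006]]).round(1), im[tuple(proj(p,[.61,.30,.006])[0].astype(int)[::-1])])
# dark grip block: near predicted
m=(g<45).astype(np.uint8)
c=cv2.connectedComponentsWithStats(m)
for s,ce in zip(c[2][1:],c[3][1:]):
    if s[4]>60: print(s,ce.round(1))
# plate: bluish light; rectangle
b=im.astype(int); m=((b[...,0]-b[...,2]>4)&(g>90)).astype(np.uint8); m=cv2.morphologyEx(m,cv2.MORPH_OPEN,np.ones((3,3)))
for k in cv2.findContours(m,0,2)[0]:
    if cv2.contourArea(k)>600: r=cv2.minAreaRect(k);print("plate?",cv2.contourArea(k),r,cv2.boxPoints(r).round(1).tolist())
E
```

```text
[0.57906264 0.27404605 0.21675522] [ 9.97838098e-01  6.56839715e-02 -2.17121144e-03  1.80892211e-04] [-0.54  0.34 -0.01  1.63  0.    1.18 -1.98]
pred [[251.1 167.3]
 [247.9 115. ]
 [248.5 201.2]] [187 177 170]
[  0 155  31  25 333] [ 10.6 167.1]
[496 168  16  13  64] [505.7 175. ]
[   0  253  177  131 9443] [ 54.3 328.6]
[ 332  256  180  123 8641] [453.4 325.9]
plate? 679.0 ((276.5689697265625, 288.32757568359375), (33.239463806152344, 30.639728546142578), 21.801406860351562) [[255.39999389648438, 296.3999938964844], [266.79998779296875, 267.8999938964844], [297.70001220703125, 280.29998779296875], [286.29998779296875, 308.70001220703125]]
plate? 7759.5 ((247.5, 156.5), (103.0, 79.0), 90.0) [[208.0, 105.0], [287.0, 105.0], [287.0, 208.0], [208.0, 208.0]]
plate? 1235.0 ((393.3105163574219, 141.30055236816406), (46.07219314575195, 78.0501480102539), 21.447736740112305) [[357.6000061035156, 169.1999969482422], [386.1000061035156, 96.5999984741211], [429.0, 113.4000015258789], [400.5, 186.0]]
```

```bash
python3 - <<'E'
from station import env
from h import *
o=env.get_obs();p=env.camera_params("wrist");im=cv2.imread("pics/w9.png");b=im.astype(int);g=cv2.cvtColor(im,6)
d=(b[...,0]-b[...,2])[104:212,204:292]
hole=np.zeros(g.shape,np.uint8);sub=g[108:206,211:285];med=np.median(sub);hole[108:206,211:285]=(abs(sub.astype(int)-med)>25)
c=cv2.connectedComponentsWithStats(hole);print(med)
for s,ce in zip(c[2][1:],c[3][1:]):
    if s[4]>10: print(s,ce.round(1),"z6",ray(p,ce,.006).round(4),"z42",ray(p,ce,.042).round(4))
# edges of the plate mask -> subpixel lines
m=((b[...,0]-b[...,2]>4)&(g>90))
for r in(112,135,180,200):
    x=np.where(m[r,195:300])[0]+195;print("row",r,x.min(),x.max(),[ray(p,(u,r),.006)[:2].round(4).tolist() for u in(x.min()-.5,x.max()+.5)])
for cc in(215,235,265,280):
    x=np.where(m[95:215,cc])[0]+95;print("col",cc,x.min(),x.max(),[ray(p,(cc,u),.006)[:2].round(4).tolist() for u in(x.min()-.5,x.max()+.5)])
for r in range(108,124,2):print(r,g[r,238:262].tolist())
for r in range(194,210,2):print(r,g[r,238:262].tolist())
E
```

```text
175.0
[241 145  13  34 432] [247.  161.6] z6 [0.5817 0.2788 0.006 ] z42 [0.5883 0.2792 0.042 ]
[244 201   8   4  14] [247.7 202.9] z6 [0.5197 0.2699 0.006 ] z42 [0.5315 0.271  0.042 ]
row 112 208 287 [[0.6433, 0.3415], [0.6575, 0.2323]]
row 135 209 286 [[0.6123, 0.3373], [0.6265, 0.2285]]
row 180 210 284 [[0.5475, 0.33], [0.5618, 0.2208]]
row 200 211 283 [[0.517, 0.3257], [0.5312, 0.2173]]
col 215 105 207 [[0.6545, 0.3322], [0.5061, 0.3179]]
col 235 105 208 [[0.658, 0.3051], [0.5084, 0.2878]]
col 265 105 208 [[0.6633, 0.2644], [0.5143, 0.2429]]
col 280 105 208 [[0.666, 0.2441], [0.5172, 0.2204]]
108 [174, 175, 173, 170, 174, 170, 171, 171, 169, 165, 169, 167, 173, 171, 171, 168, 168, 166, 166, 170, 173, 174, 171, 173]
110 [176, 171, 176, 171, 173, 170, 164, 162, 167, 169, 172, 165, 166, 160, 166, 165, 164, 167, 166, 169, 173, 174, 169, 179]
112 [176, 172, 176, 171, 166, 161, 177, 179, 179, 182, 175, 181, 180, 168, 153, 162, 163, 166, 172, 170, 171, 174, 172, 174]
114 [174, 176, 174, 175, 166, 168, 178, 185, 186, 184, 179, 180, 177, 173, 155, 156, 164, 168, 170, 169, 172, 173, 175, 17
[... 802 characters left out ...]
 189, 190, 179, 173, 170, 168, 174, 173, 171, 172, 175, 177, 180, 177, 177]
200 [180, 179, 177, 177, 170, 170, 183, 191, 193, 194, 190, 188, 177, 164, 166, 172, 174, 172, 179, 176, 179, 180, 180, 181]
202 [182, 180, 181, 179, 169, 152, 144, 163, 179, 188, 178, 160, 141, 148, 168, 174, 175, 173, 176, 177, 175, 180, 180, 177]
204 [179, 177, 177, 180, 179, 173, 169, 156, 145, 138, 139, 147, 169, 175, 178, 178, 175, 175, 176, 177, 175, 180, 175, 182]
206 [179, 178, 186, 178, 180, 171, 173, 178, 175, 179, 177, 181, 180, 174, 175, 173, 176, 171, 175, 181, 175, 182, 177, 178]
208 [186, 181, 185, 183, 181, 178, 182, 178, 176, 182, 177, 181, 181, 177, 183, 181, 177, 180, 180, 179, 180, 179, 182, 180]
```

```bash
python3 - <<'E'
from station import env
from h import *
o=env.get_obs();p=env.camera_params("wrist")
A=ray(p,(247.5,114.4),.006);B=ray(p,(247.3,200.7),.006);d=A-B;print(A,B,np.linalg.norm(d),np.degrees(np.arctan2(d[1],d[0])),(A+B)/2)
C=(A+B)/2
y=np.degrees(np.arctan2(d[1],d[0]))
show(o,[*C[:2],.07],down(7.0));show(o,[*C[:2],.015],down(7.0))
E
```

```text
[0.64724719 0.28648318 0.006     ] [0.52307333 0.27092052 0.006     ] 0.12514528351470908 7.143611783724297 [0.58516026 0.27870185 0.006     ]
row [ 0.0069 -0.005   0.1468] [0.0003 0.0043 0.0077] 0.5
row [ 0.0072 -0.005   0.2018] [0.0003 0.0043 0.0077] 0.5
```

carry_out:
  series:
    - [0.05, 0.002, -0.002, 0.045, 0, 0.004, 0.006]
    - [0.05, 0.004, -0.004, 0.09, 0, 0.004, 0.006]
    - [0.05, 0.007, -0.005, 0.13, 0, 0.004, 0.006]
    - [0.05, 0.007, -0.005, 0.16, 0, 0.004, 0.006]
    - [0.05, 0.007, -0.005, 0.185, 0, 0.004, 0.006]
    - [0.05, 0.007, -0.005, 0.2, 0, 0.004, 0.006]
    - [0.05, 0.007, -0.005, 0.201, 0, 0.004, 0.006]
    - [0.005, 0.007, -0.005, 0.201, 0, 0.004, 0.006]
    - [0.005, 0.007, -0.005, 0.201, 0, 0.004, 0.006]
    - [0.005, 0.007, -0.005, 0.201, 0, 0.004, 0.006]
    - [0.005, 0.007, -0.005, 0.201, 0, 0.004, 0.006]
    - [0.005, 0.007, -0.005, 0.201, 0, 0.004, 0.006]
    - [0.005, 0.007, -0.005, 0.201, 0, 0.004, 0.006]
    - [0.005, 0.007, -0.005, 0.201, 0, 0.004, 0.006]
    - [0.005, 0.007, -0.005, 0.201, 0, 0.004, 0.006]
    - [0.005, 0.007, -0.005, 0.201, 0, 0.004, 0.006]
  newtons: 60

```text
clock: 22.8
position: [0.5848, 0.2797, 0.0159]
eef_rot: [0.998, 0.062, -0.0, -0.0]
wrist_force: [-0.4, 0.2, 0.3]
grip_width: 0.052
gripper_force: 0.0
```

```bash
python3 - <<'E'
from station import env
from h import *
o=env.get_obs();print(o["position"],o["eef_rot"],o["gripper_force"],o["grip_width"]*.094,o["wrist_force"])
show(o,[.62,.20,.20],down(5));show(o,[*N,.22],down(NY))
E
```

```text
[0.5847941  0.27973903 0.01594737] [ 9.98064791e-01  6.21824362e-02 -8.25464111e-05 -1.02815902e-04] 0.0 0.004876169506798992 [-0.40506765  0.24860934  0.25825125]
row [ 0.025   0.0835 -0.1841] [-0.0002  0.0002  0.0372] 2.1
row [-0.0995  0.5635 -0.2042] [-2.000e-04  2.000e-04  3.653e-01] 20.9
```

```bash
python3 - <<'E'
from station import env
from h import *
o=env.get_obs();print(o["position"],o["grip_width"])
im=env.capture("wrist");p=env.camera_params("wrist");g=cv2.cvtColor(im,6);cv2.imwrite("pics/w10.png",im)
print("tcp",proj(p,o["position"]),"block top corners",proj(p,[[.605,.281,.042],[.565,.277,.042]]).round(0),"holes",proj(p,[[.6472,.2865,.006],[.5231,.2709,.006]]).round(0))
for r in range(20,384,12):print(r," ".join("%3d"%v for v in g[r,90:420:10]))
t=env.capture("top");pt=env.camera_params("top");gt=cv2.cvtColor(t,6);print(proj(pt,o["position"]))
for r in range(158,232,4):print(r," ".join("%3d"%v for v in gt[r,118:180:3]))
E
```

```text
[0.5847941  0.27973903 0.01594737] 0.05187414368935098
tcp [[251.08858391 215.25621978]] block top corners [[253. 200.]
 [251. 255.]] holes [[253. 131.]
 [252. 279.]]
20 166 166 164 169 161 169 159 169 170 171 168 170 168 167 172 175 174 187 184 181 184 178 181 180 176 176 178 138 174 170 164 166 162
32 166 164 161 177 169 164 173 163 167 168 166 167 172 161 172 179 166 186 184 181 183 185 186 182 183 178 179 136 177 161 169 167 168
44 169 167 162 162 175 156 168 171 172 167 172 174 162 173 172 173 164 185 185 180 187 183 183 181 174 182 175 132 181 172 178 174 163
56 172 173 171 171 161 169 170 169 172 170 167 174 179 172 171 171 175 183 188 184 181 185 186 186 182 183 182 139 177 176 175 168 170
68 165 174 163 169 171 165 170 163 173 174 172 175 171 177 171 169 175 185 180 183 187 187 187 181 183 185 178 136 173 172 168 167 170
80 169 168 166 164 176 167 165 172 175 170 161 174 170 174 183 170 171 177 171 175 156 138 127 116 106  98 107 122 170 167 174 177 177
92 166 166 180 167 172 159 177 173 167 168 176 173 170 167 167 171 173 172 176 178 174 168 172 172 173 174 173 180 174 173 
[... 4277 characters left out ...]
 133 137 133 125 128 125 127 126 125 109 110 122 123 128 125 127 127 124 132 134 134
206 135 134 133 125 127 125 127 125 127 124 125 124 124 127 126 127 126 127 118 137 137
210 138 136 137 125 127 126 128 126 126 125 125 125 124 127 127 129 126 128 118 137 133
214 136 137 135 126 126 125 127 125 127 127 127 128 125 129 128 128 127 128 118 136 134
218 137 138 137 127 126 125 127 127 128 127 115 128 126 129 129 129 127 129 105 133 132
222 141 134 134 126 124 126 128 128 128 130 125 128 124 126 122 111 111 120 130 138 136
226 138 135 134 126 103 116 115 128 130 134 133 133 133 134 135 134 134 134 132 135 135
230 138 135 140 136 140 135 135 136 134 135 135 138 134 139 138 136 136 137 136 135 134
```

```bash
python3 - <<'E'
from station import env
from h import *
g=cv2.cvtColor(cv2.imread("pics/w10.png"),6)
for r in list(range(182,284,6)):print(r," ".join("%3d"%v for v in g[r,220:286:2]))
p=env.camera_params("wrist");o=env.get_obs();Q=R.from_quat(o["eef_rot"])
for y in(-.008,.008):
  print(y,[proj(p,o["position"]+Q.apply([0.008,y,-z]))[0].round(0).tolist() for z in(0,.02,.04,.06)])
E
```

```text
182 164 160 167 168 169 168 166 164 168 166 163 161 163 163 166 160 164 162 164 166 162 162 159 159 161 164 166 167 168 167 165 172 170
188 166 159 164 171 169 170 162 168 167 171 165 107  70  71  73  69  64  68  70  68  96 154 157 159 161 167 168 166 168 166 168 171 173
194 168 167 165 167 169 167 164 162 169 168 141  44  50  48  55  51  55  52  57  44  47 121 158 159 161 163 164 168 165 163 167 170 172
200 170 162 164 166 169 167 165 167 165 165  84  53  48  52  42  54  49  56  52  50  44  82 159 159 162 167 165 162 166 164 169 169 168
206 173 163 163 168 166 166 165 166 166 170  76  45  50  56  54  53  52  51  58  55  53  62 150 158 161 161 161 169 163 166 171 169 170
212 167 161 167 166 163 164 167 168 166 168  87  45  49  49  53  54  49  54  49  51  50  71 156 158 160 162 161 162 165 169 171 166 169
218 168 163 164 166 170 163 165 162 167 168  84  44  48  47  53  50  46  47  46  53  50  75 156 158 163 162 167 164 162 166 168 166 166
224 169 164 163 169 168 166 166 157 126 100  70  83  58  51  50  44  48  45  61  81  78  76 116 147 160 162 168 170 164 165 169 169 169
230 169 160 
[... 654 characters left out ...]
8 150 170 164
260 111  72  78  70  74  74  80  73  79  72  76  57  29 120 167 159 165 142  35  56  72  74  75  74  72  72  73  75  76  75  94 171 165
266  73  71  76  81  76  77  75  73  69  78  75  50  33 115 165 165 164 137  39  37  75  76  71  69  71  78  74  75  77  74  72 132 167
272  67  77  70  70  74  71  71  78  73  67  75  45  32 122 160 155 154 143  42  39  68  69  76  72  67  70  68  74  72  71  72  78 156
278  38  33  36  37  30  32  28  33  50  69  69  34  41 153 177 181 181 160  51  31  66  71  51  33  29  29  39  40  36  34  40  29  32
-0.008 [[241.0, 205.0], [240.0, 214.0], [238.0, 225.0], [237.0, 239.0]]
0.008 [[262.0, 205.0], [263.0, 214.0], [264.0, 225.0], [265.0, 239.0]]
```

The pads closed just above the block: picture rows (finger ends at ~225, block top ~191) say that the finger ends lie some 38 mm behind the reported TCP. Open, go lower carefully, watching force.

carry_out:
  series:
    - [0.05, 0, 0, 0, 0, 0, 0]
    - [0.05, 0, 0, 0, 0, 0, 0]
    - [0.05, 0, 0, 0, 0, 0, 0]
    - [0.05, 0, 0, 0, 0, 0, 0]
    - [0.05, 0, 0, 0, 0, 0, 0]
    - [0.05, 0, 0, 0, 0, 0, 0]
    - [0.05, 0, 0, 0.004, 0, 0, 0]
    - [0.05, 0, 0, 0.008, 0, 0, 0]
    - [0.05, 0, 0, 0.012, 0, 0, 0]
    - [0.05, 0, 0, 0.012, 0, 0, 0]

```text
clock: 23.9
position: [0.5843, 0.2795, 0.0031]
eef_rot: [0.998, 0.062, -0.001, 0.0]
wrist_force: [0.2, 0.3, -0.7]
grip_width: 0.533
gripper_force: 0.0
```

```bash
python3 - <<'E'
from station import env
from h import *
o=env.get_obs();print(o["position"],o["wrist_force"],o["grip_width"]*.094)
im=env.capture("wrist");p=env.camera_params("wrist");g=cv2.cvtColor(im,6)
for r in list(range(186,284,6)):print(r," ".join("%3d"%v for v in g[r,180:324:4]))
Q=R.from_quat(o["eef_rot"])
for y in(-.025,.025):
  print(y,[proj(p,o["position"]+Q.apply([0.008,y,-z]))[0].round(0).tolist() for z in(0,.02,.04,.06)])
E
```

```text
[0.58430003 0.27953438 0.00307488] [ 0.15922657  0.34046679 -0.71035157] 0.05007919158581091
186 173 176 171 175 177 170 177 171 178 171 162 175 177 176 174 168 167 168 165 172 165 164 165 174 172 175 173 172 166 172 174 167 171 177 170 172
192 174 173 171 176 180 169 175 174 182 178 170 171 172 171 178 147  60  57  53  58  91 162 165 170 174 170 179 172 168 175 174 169 174 177 176 168
198 172 174 175 171 178 167 174 172 176 174 166 171 177 174 170  86  53  56  49  56  51 170 167 171 171 172 180 172 173 172 172 167 173 173 170 169
204 175 177 173 168 181 170 175 173 177 176 167 175 172 172 179  57  48  48  51  50  48 158 167 169 172 175 175 171 170 176 173 172 171 171 170 171
210 172 175 170 165 181 169 174 176 171 179 169 172 170 169 175  51  48  54  55  51  55 141 167 168 173 169 177 172 170 169 170 169 172 172 173 171
216 179 171 173 167 180 168 178 170 177 173 168 173 170 175 177  49  53  53  56  56  53 142 163 166 171 169 175 169 173 172 170 173 174 176 174 169
222 173 170 176 165 185 170 163 122 175 173 169 173 173 170 174  46  56  48  48  52  52 159 165 168 170 173 176 169 126
[... 951 characters left out ...]
1 170 171 173 171 171 172 174 170 171 179 171 178 170 169 170 171 170 177 172 168 157  47  49  47  83  83  74  76
270  73  78  77  72  46  41  45 176 172 179 172 171 175 170 175 169 168 174 166 175 169 165 167 171 172 174 173 168 175  42  44  45  61  81  78  77
276  75  75  77  40  40  41 108 175 171 172 172 174 170 170 172 171 167 172 174 177 168 169 167 171 172 175 172 167 173 144  43  41  47  80  79  79
282  76  72  66  36  37  34 168 173 167 176 170 171 171 177 174 172 163 180 189 164 167 170 173 173 170 175 173 171 172 173  44  38  42  57  80  81
-0.025 [[218.0, 205.0], [215.0, 215.0], [212.0, 226.0], [207.0, 239.0]]
0.025 [[284.0, 206.0], [287.0, 215.0], [291.0, 226.0], [295.0, 239.0]]
```

carry_out:
  series:
    - [0.05, 0, 0, 0.006, 0, 0, 0]
    - [0.05, 0, 0, 0.012, 0, 0, 0]
    - [0.05, 0, 0, 0.018, 0, 0, 0]
    - [0.05, 0, 0, 0.023, 0, 0, 0]
    - [0.05, 0, 0, 0.026, 0, 0, 0]
    - [0.05, 0, 0, 0.026, 0, 0, 0]
    - [0.005, 0, 0, 0.026, 0, 0, 0]
    - [0.005, 0, 0, 0.026, 0, 0, 0]
    - [0.005, 0, 0, 0.026, 0, 0, 0]
    - [0.005, 0, 0, 0.026, 0, 0, 0]
    - [0.005, 0, 0, 0.026, 0, 0, 0]
    - [0.005, 0, 0, 0.026, 0, 0, 0]
    - [0.005, 0, 0, 0.026, 0, 0, 0]
    - [0.005, 0, 0, 0.026, 0, 0, 0]
  newtons: 60

```text
clock: 25.35
position: [0.5849, 0.2798, -0.0219]
eef_rot: [0.998, 0.062, 0.0, -0.0]
wrist_force: [-0.9, -1.2, 3.5]
grip_width: 0.166
gripper_force: 60.0
```

```bash
python3 - <<'E'
from station import env
from h import *
o=env.get_obs();print(o["position"],o["eef_rot"],o["gripper_force"],o["grip_width"]*.094,o["wrist_force"])
E
```

```text
[ 0.58487906  0.27977636 -0.02189685] [ 9.98066566e-01  6.21539306e-02  6.91941096e-06 -1.36068262e-04] 60.001471638679504 0.01563561008824001 [-0.93248419 -1.1868358   3.52522724]
```

```bash
python3 - <<'E'
from station import env
from h import *
o=env.get_obs()
show(o,[.57,.20,.17],down(3));show(o,[*nest(-.02,.165,0)[:2],.17],down(NY))
p=env.camera_params("top");im=cv2.imread("pics/top0.png");g=cv2.cvtColor(im,6)
for n,c in(("pinA",(394.5,174.5)),("pinB",(385.5,226.8))):
    u,v=map(round,c);print(n);[print(r,g[r,u-7:u+8].tolist()) for r in range(v-6,v+7)]
E
```

```text
row [-0.0247  0.0773 -0.1919] [-0.0003 -0.      0.072 ] 4.1
row [-0.0593  0.4023 -0.192 ] [-3.000e-04  0.000e+00  3.652e-01] 20.9
pinA
168 [121, 119, 118, 118, 119, 120, 121, 121, 118, 117, 115, 117, 118, 119, 117]
169 [115, 116, 118, 117, 116, 117, 120, 120, 118, 117, 116, 115, 116, 117, 117]
170 [112, 114, 115, 114, 112, 114, 117, 119, 118, 118, 117, 117, 116, 117, 117]
171 [112, 112, 114, 113, 112, 114, 116, 114, 114, 115, 116, 117, 116, 117, 117]
172 [111, 111, 111, 112, 112, 113, 112, 110, 110, 113, 115, 115, 113, 113, 115]
173 [112, 112, 112, 112, 110, 108, 97, 83, 82, 99, 111, 113, 112, 112, 114]
174 [114, 115, 113, 112, 104, 85, 67, 60, 69, 87, 103, 112, 113, 113, 113]
175 [114, 114, 114, 112, 95, 63, 48, 50, 57, 68, 93, 110, 112, 113, 113]
176 [116, 116, 115, 113, 93, 59, 46, 48, 55, 72, 98, 111, 113, 112, 112]
177 [115, 115, 116, 115, 102, 78, 58, 67, 82, 99, 110, 115, 115, 114, 114]
178 [114, 115, 115, 115, 113, 107, 105, 106, 110, 113, 115, 115, 115, 115, 114]
179 [109, 112, 112, 112, 114, 114, 115, 115, 115, 116, 116, 116, 116, 115, 116]
180 [71, 73, 80, 89, 104, 112, 11
[... 347 characters left out ...]
 111, 113, 112, 109]
225 [112, 112, 112, 110, 98, 87, 82, 80, 91, 105, 113, 113, 113, 113, 112]
226 [113, 114, 113, 97, 70, 59, 58, 66, 89, 105, 112, 113, 113, 113, 113]
227 [115, 116, 113, 90, 55, 48, 52, 63, 83, 102, 112, 113, 112, 113, 112]
228 [115, 115, 114, 97, 66, 51, 51, 58, 76, 100, 113, 114, 114, 113, 113]
229 [115, 115, 115, 111, 93, 73, 72, 78, 94, 111, 114, 115, 115, 114, 114]
230 [113, 116, 115, 114, 111, 106, 107, 108, 112, 115, 116, 116, 116, 115, 114]
231 [104, 111, 113, 113, 114, 115, 116, 115, 115, 117, 116, 116, 117, 115, 115]
232 [67, 74, 81, 90, 105, 112, 112, 112, 114, 116, 116, 116, 116, 117, 116]
233 [51, 51, 55, 60, 70, 76, 79, 89, 105, 112, 112, 112, 115, 115, 116]
```

carry_out:
  series:
    - [0.005, 0, 0, -0.02, 0, 0, 0]
    - [0.005, 0, 0, -0.06, 0, 0, 0]
    - [0.005, 0, 0, -0.105, 0, 0, 0]
    - [0.005, 0, 0, -0.15, 0, 0, 0]
    - [0.005, -0.01, 0.03, -0.18, 0, 0, 0.03]
    - [0.005, -0.025, 0.075, -0.192, 0, 0, 0.07]
    - [0.005, -0.03, 0.12, -0.192, 0, 0, 0.1]
    - [0.005, -0.035, 0.165, -0.192, 0, 0, 0.15]
    - [0.005, -0.04, 0.21, -0.192, 0, 0, 0.2]
    - [0.005, -0.044, 0.255, -0.192, 0, 0, 0.24]
    - [0.005, -0.048, 0.3, -0.192, 0, 0, 0.28]
    - [0.005, -0.053, 0.345, -0.192, 0, 0, 0.32]
    - [0.005, -0.057, 0.38, -0.192, 0, 0, 0.35]
    - [0.005, -0.0593, 0.402, -0.192, 0, 0, 0.365]
    - [0.005, -0.0593, 0.402, -0.192, 0, 0, 0.365]
    - [0.005, -0.0593, 0.402, -0.192, 0, 0, 0.365]
    - [0.005, -0.0593, 0.402, -0.192, 0, 0, 0.365]

```text
clock: 27.05
position: [0.5761, -0.1248, 0.1697]
eef_rot: [0.993, -0.119, -0.0, -0.0]
wrist_force: [0.2, 0.2, -2.2]
grip_width: 0.168
gripper_force: 60.0
```

```bash
python3 - <<'E'
from station import env
from h import *
o=env.get_obs();print(o["position"],o["eef_rot"],o["gripper_force"],o["grip_width"]*.094,o["wrist_force"],o["torque"])
t=env.camera_params("top")
A=ray(t,(393.7,175.2),.059);B=ray(t,(385.,227.2),.059);print("top pins",A,B,np.linalg.norm(A-B),(A+B)/2,np.degrees(np.arctan2(*(A-B)[1::-1])))
im=env.capture("wrist");p=env.camera_params("wrist");g=cv2.cvtColor(im,6);cv2.imwrite("pics/w11.png",im)
for X in(A,B):
    u,v=proj(p,X)[0];print(u,v);u,v=int(round(u)),int(round(v))
    for r in range(v-12,v+13,1):print(r,u-14,g[r,max(0,u-14):u+15].tolist()) if 0<=r<384 else 0
# plate holes in hand
Z=o["position"][2]+.0219+.006
Q=R.from_quat(o["eef_rot"])
for s in(-.0625,.0625):print("hole pred",proj(p,np.array([*(o["position"]+Q.apply([s,0,0]))[:2],Z])).round(1))
E
```

```text
[ 0.5761063  -0.1247714   0.16968624] [ 9.92916373e-01 -1.18814316e-01 -2.18353162e-04 -4.31172335e-04] 59.99902367591858 0.01577823730774882 [ 0.20014036  0.19542936 -2.2078013 ] [ 0.06052054  0.07254097 -0.00948329]
top pins [ 0.61680664 -0.30591889  0.059     ] [ 0.49580747 -0.27700538  0.059     ] 0.12440575425083503 [ 0.55630706 -0.29146214  0.059     ] -13.439177899923394
409.87874546185344 104.13469364954192
92 396 [195, 194, 193, 194, 190, 190, 190, 193, 192, 192, 193, 194, 191, 192, 192, 191, 188, 193, 195, 195, 189, 191, 192, 189, 194, 189, 192, 188, 189]
93 396 [191, 189, 193, 195, 194, 195, 194, 192, 190, 197, 193, 191, 189, 191, 195, 196, 194, 195, 195, 191, 192, 192, 192, 194, 191, 192, 192, 192, 191]
94 396 [192, 195, 190, 196, 194, 190, 193, 196, 195, 191, 193, 196, 196, 192, 192, 192, 190, 194, 196, 195, 194, 191, 189, 192, 194, 191, 193, 195, 192]
95 396 [191, 191, 196, 190, 194, 195, 196, 193, 193, 195, 194, 192, 197, 195, 197, 196, 197, 195, 194, 196, 192, 198, 195, 192, 193, 196, 195, 191, 191]
96 396 [190, 187, 189, 191, 192, 193, 195, 188, 191, 192, 193, 191, 1
[... 6309 characters left out ...]
7, 195, 201, 202, 199, 195, 196]
225 380 [197, 201, 202, 202, 203, 198, 198, 195, 194, 194, 199, 195, 203, 198, 191, 190, 190, 196, 192, 197, 196, 196, 197, 201, 208, 202, 197, 195, 194]
226 380 [201, 200, 201, 198, 200, 198, 199, 190, 189, 190, 200, 202, 204, 194, 194, 193, 193, 198, 199, 202, 203, 201, 207, 206, 204, 199, 199, 197, 196]
227 380 [200, 201, 201, 198, 203, 197, 200, 192, 196, 194, 198, 197, 199, 198, 198, 196, 198, 201, 205, 207, 205, 205, 208, 209, 201, 199, 202, 199, 195]
228 380 [205, 205, 199, 202, 196, 199, 199, 196, 204, 199, 198, 202, 203, 197, 200, 201, 201, 198, 205, 209, 206, 205, 207, 201, 200, 196, 194, 199, 197]
hole pred [[250.7 307.9]]
hole pred [[250.8 136.1]]
```

```bash
python3 - <<'E'
from station import env
from h import *
o=env.get_obs();p=env.camera_params("wrist");g=cv2.cvtColor(cv2.imread("pics/w11.png"),6)
def cen(u,v,w=13):
    s=g[v-w:v+w+1,u-w:u+w+1].astype(float);wt=np.clip(175-s,0,None);c=cv2.connectedComponents((s<150).astype(np.uint8))[1]
    k=np.bincount(c[c>0]).argmax();wt[cv2.dilate((c==k).astype(np.uint8),np.ones((3,3)))==0]=0
    yy,xx=np.mgrid[v-w:v+w+1,u-w:u+w+1];return (wt*xx).sum()/wt.sum(),(wt*yy).sum()/wt.sum()
a,b=cen(410,101,9),cen(394,213,9);A=ray(p,a,.0575);B=ray(p,b,.0575);d=A-B;C=(A+B)/2
print(a,b,A,B,np.linalg.norm(d),C,"yaw",np.degrees(np.arctan2(d[1],d[0])))
for r in range(124,148,2):print(r,g[r,234:270:1].tolist())
# plate outline in hand: rows/edges
for r in(150,170):print(r,g[r,150:350:3].tolist())
E
```

```text
(np.float64(410.15645002461844), np.float64(101.6686361398326)) (np.float64(394.2671468838083), np.float64(212.643908549953)) [ 0.61906384 -0.30717458  0.0575    ] [ 0.49898181 -0.27785285  0.0575    ] 0.12361010202778991 [ 0.55902282 -0.29251372  0.0575    ] yaw -13.722015162650665
124 [196, 193, 194, 192, 193, 191, 189, 191, 197, 194, 194, 198, 194, 187, 183, 181, 181, 175, 186, 185, 189, 197, 201, 194, 193, 193, 190, 188, 187, 185, 189, 185, 188, 188, 190, 188]
126 [198, 195, 193, 197, 197, 195, 195, 192, 192, 184, 177, 170, 167, 172, 177, 178, 186, 180, 172, 166, 164, 163, 174, 189, 195, 195, 190, 188, 184, 185, 189, 190, 191, 192, 184, 190]
128 [196, 198, 194, 196, 192, 192, 191, 189, 175, 164, 178, 192, 201, 206, 208, 203, 206, 204, 205, 208, 198, 195, 178, 167, 166, 178, 186, 189, 187, 189, 186, 186, 188, 189, 189, 190]
130 [196, 192, 192, 193, 191, 188, 186, 174, 178, 194, 206, 209, 210, 211, 206, 201, 200, 201, 203, 206, 204, 201, 204, 201, 181, 168, 175, 186, 189, 183, 188, 189, 188, 187, 187, 190]
132 [196, 200, 197, 198, 191, 183, 176, 183, 200, 203, 203, 206, 203, 202, 2
[... 1377 characters left out ...]
, 188, 187, 189, 188, 188]
150 [202, 207, 194, 198, 202, 196, 190, 197, 198, 194, 195, 207, 200, 194, 199, 194, 196, 195, 203, 203, 203, 191, 195, 199, 199, 201, 193, 198, 194, 192, 193, 194, 193, 193, 190, 195, 194, 188, 186, 187, 190, 192, 195, 199, 192, 194, 198, 201, 196, 191, 189, 195, 194, 196, 193, 193, 191, 195, 196, 198, 196, 186, 194, 167, 109, 84, 87]
170 [204, 206, 206, 202, 203, 194, 194, 198, 202, 193, 192, 200, 204, 197, 199, 196, 195, 196, 199, 199, 199, 203, 191, 197, 200, 198, 191, 197, 199, 193, 191, 193, 195, 193, 189, 200, 195, 185, 187, 190, 188, 196, 196, 194, 192, 197, 197, 199, 195, 196, 195, 193, 197, 194, 194, 193, 194, 194, 194, 193, 193, 190, 197, 92, 90, 90, 81]
```

```bash
python3 - <<'E'
from station import env
from h import *
o=env.get_obs();show(o,[.558,-.2925,.17],down(-13.65));show(o,[.558,-.2925,.061],down(-13.65))
E
```

```text
row [ 0.022   0.1672 -0.0004] [-0.0007  0.0005  0.0001] 0.1
row [0.022  0.1673 0.1086] [-0.0007  0.0005  0.0001] 0.1
```

carry_out:
  series:
    - [0.005, 0.006, 0.04, 0, 0, 0, 0]
    - [0.005, 0.012, 0.085, 0, 0, 0, 0]
    - [0.005, 0.018, 0.13, 0, 0, 0, 0]
    - [0.005, 0.022, 0.16, 0, 0, 0, 0]
    - [0.005, 0.022, 0.167, 0.02, 0, 0, 0]
    - [0.005, 0.022, 0.167, 0.05, 0, 0, 0]
    - [0.005, 0.022, 0.167, 0.08, 0, 0, 0]
    - [0.005, 0.022, 0.167, 0.1, 0, 0, 0]
    - [0.005, 0.022, 0.167, 0.108, 0, 0, 0]
    - [0.005, 0.022, 0.167, 0.108, 0, 0, 0]
    - [0.005, 0.022, 0.167, 0.108, 0, 0, 0]

```text
clock: 28.2
position: [0.5583, -0.2938, 0.0628]
eef_rot: [0.993, -0.12, 0.0, -0.0]
wrist_force: [0.2, 0.2, -2.0]
grip_width: 0.165
gripper_force: 60.0
```

```bash
python3 - <<'E'
from station import env
from h import *
o=env.get_obs();print(o["position"],o["eef_rot"],o["wrist_force"])
im=env.capture("wrist");p=env.camera_params("wrist");g=cv2.cvtColor(im,6);cv2.imwrite("pics/w12.png",im);Q=R.from_quat(o["eef_rot"]);Z=o["position"][2]+.0219
h=(o["position"]+Q.apply([.0625,0,0]))[:2]
print("hole top",proj(p,[*h,Z+.006]),"hole bot",proj(p,[*h,Z]),"pin tip if aligned",proj(p,[[*h,.068],[*h,.06],[*h,.05]]))
for r in range(120,152):print(r,g[r,232:272].tolist())
E
```

```text
[ 0.55827042 -0.293767    0.06279386] [ 9.92816148e-01 -1.19648929e-01  4.78040139e-04 -3.58121148e-05] [ 0.19209731  0.1725791  -1.97840665]
hole top [[250.63811123 136.21902451]] hole bot [[250.64097367 135.32930718]] pin tip if aligned [[250.64810273 133.11341184]
 [250.65114319 132.16835764]
 [250.65465195 131.07774626]]
120 [170, 170, 169, 168, 169, 168, 171, 169, 167, 169, 171, 168, 169, 170, 170, 169, 171, 169, 167, 167, 169, 164, 170, 171, 166, 169, 170, 170, 168, 163, 165, 161, 162, 165, 162, 166, 164, 163, 161, 168]
121 [173, 175, 172, 171, 170, 170, 166, 168, 169, 168, 170, 169, 171, 166, 169, 172, 167, 171, 163, 168, 170, 165, 167, 171, 174, 173, 163, 165, 165, 165, 162, 157, 164, 166, 164, 161, 168, 162, 167, 169]
122 [169, 172, 168, 170, 170, 170, 171, 167, 167, 170, 170, 169, 168, 171, 170, 172, 168, 168, 166, 167, 163, 166, 169, 172, 171, 169, 166, 168, 165, 162, 164, 161, 162, 163, 164, 165, 161, 161, 166, 169]
123 [168, 167, 172, 172, 168, 170, 166, 170, 167, 166, 168, 168, 172, 169, 170, 170, 169, 169, 167, 162, 166, 166, 174, 171, 174, 174, 172, 165, 167, 168, 162
[... 5028 characters left out ...]
 173, 171, 172, 169, 163, 162, 166, 161, 162, 163, 169, 166, 163, 161, 163, 168, 166]
149 [173, 177, 171, 170, 172, 167, 169, 167, 168, 169, 169, 171, 174, 167, 167, 170, 174, 168, 163, 169, 163, 163, 169, 173, 173, 171, 170, 168, 163, 166, 166, 162, 162, 164, 161, 162, 166, 166, 165, 163]
150 [172, 172, 173, 171, 173, 165, 167, 168, 169, 172, 168, 168, 169, 170, 171, 166, 169, 169, 166, 168, 166, 174, 166, 168, 172, 173, 170, 169, 168, 165, 165, 164, 164, 162, 162, 163, 162, 163, 165, 166]
151 [172, 169, 172, 171, 169, 166, 169, 169, 167, 173, 167, 167, 169, 169, 171, 173, 170, 166, 167, 168, 168, 167, 164, 172, 170, 172, 169, 167, 166, 161, 161, 162, 164, 163, 161, 164, 164, 163, 165, 166]
```

Wrist picture numbers: the pin's bright tip (252,133) shows inside the front hole (rim centre (250,136)), about 1 mm to the right of aligned. Lower with a 1 mm correction.

carry_out:
  series:
    - [0.005, 0, 0.001, 0.004, 0, 0, 0]
    - [0.005, 0, 0.001, 0.008, 0, 0, 0]
    - [0.005, 0, 0.001, 0.012, 0, 0, 0]
    - [0.005, 0, 0.001, 0.016, 0, 0, 0]
    - [0.005, 0, 0.001, 0.02, 0, 0, 0]
    - [0.005, 0, 0.001, 0.023, 0, 0, 0]
    - [0.005, 0, 0.001, 0.026, 0, 0, 0]
    - [0.005, 0, 0.001, 0.026, 0, 0, 0]

```text
clock: 29.05
position: [0.557, -0.2947, 0.0353]
eef_rot: [0.993, -0.12, -0.0, -0.0]
wrist_force: [1.5, 0.9, -2.3]
grip_width: 0.166
gripper_force: 60.0
```

```bash
python3 - <<'E'
from station import env
from h import *
o=env.get_obs();print(o["position"],o["eef_rot"],o["wrist_force"],o["torque"])
E
```

```text
[ 0.55701433 -0.29474143  0.03534278] [ 9.92778703e-01 -1.19959425e-01 -3.75806137e-04 -2.06294895e-04] [ 1.47343449  0.85732752 -2.25667276] [0.03145954 0.12274082 0.02874491]
```

carry_out:
  series:
    - [0.005, 0, 0, 0.003, 0, 0, 0]
    - [0.005, 0, 0, 0.005, 0, 0, 0]
    - [0.005, 0, 0, 0.0065, 0, 0, 0]
    - [0.005, 0, 0, 0.0075, 0, 0, 0]
    - [0.005, 0, 0, 0.0075, 0, 0, 0]

```text
clock: 29.55
position: [0.5572, -0.2949, 0.0283]
eef_rot: [0.993, -0.12, -0.0, -0.0]
wrist_force: [-0.3, -0.3, -2.4]
grip_width: 0.163
gripper_force: 60.0
```

```bash
python3 - <<'E'
from station import env
from h import *
o=env.get_obs();print(o["position"],o["eef_rot"],o["wrist_force"],o["torque"])
E
```

```text
[ 0.55724655 -0.2948503   0.02828242] [ 9.92779170e-01 -1.19956208e-01 -8.51915626e-05 -1.40926614e-04] [-0.32137697 -0.31296447 -2.41048015] [ 0.02889295  0.14646289 -0.06415181]
```

Underside ≈ 50.2 mm, no contact load yet; a little further until it seats.

carry_out:
  series:
    - [0.005, 0, 0, 0.001, 0, 0, 0]
    - [0.005, 0, 0, 0.0015, 0, 0, 0]
    - [0.005, 0, 0, 0.002, 0, 0, 0]
    - [0.005, 0, 0, 0.002, 0, 0, 0]

```text
clock: 29.95
position: [0.5574, -0.2949, 0.0281]
eef_rot: [0.993, -0.12, 0.0, -0.0]
wrist_force: [-9.0, 5.6, 26.4]
grip_width: 0.169
gripper_force: 60.0
```

```bash
python3 - <<'E'
from station import env
from h import *
o=env.get_obs();print(o["position"],o["eef_rot"],o["wrist_force"],o["torque"])
E
```

```text
[ 0.55741083 -0.29490059  0.02806312] [ 9.92767289e-01 -1.20053736e-01  3.15946072e-04 -3.31366163e-04] [-8.95825008  5.63000763 26.371975  ] [1.2505419  2.37297434 0.01885853]
```

Seated flush (underside at 50.0 mm, 28 N push). Relieve, release, retreat.

carry_out:
  series:
    - [0.005, 0, 0, -0.001, 0, 0, 0]
    - [0.005, 0, 0, -0.0015, 0, 0, 0]
    - [0.05, 0, 0, -0.0015, 0, 0, 0]
    - [0.05, 0, 0, -0.0015, 0, 0, 0]
    - [0.05, 0, 0, -0.0015, 0, 0, 0]
    - [0.05, 0, 0, -0.0015, 0, 0, 0]
    - [0.05, 0, 0, -0.0015, 0, 0, 0]
    - [0.05, 0, 0, -0.02, 0, 0, 0]
    - [0.05, 0, 0, -0.05, 0, 0, 0]
    - [0.05, 0, 0, -0.09, 0, 0, 0]
    - [0.05, 0, 0, -0.13, 0, 0, 0]
    - [0.05, 0, 0.04, -0.17, 0, 0, 0]
    - [0.05, 0, -0.04, -0.2, 0, 0, 0]
    - [0.05, 0, -0.09, -0.2, 0, 0, 0]
    - [0.05, 0, -0.14, -0.2, 0, 0, 0]
    - [0.05, 0, -0.16, -0.2, 0, 0, 0]
    - [0.05, 0, -0.16, -0.2, 0, 0, 0]

```text
clock: 31.65
position: [0.5972, -0.1317, 0.2265]
eef_rot: [0.993, -0.116, 0.0, -0.001]
wrist_force: [0.6, 0.1, -0.4]
grip_width: 0.531
gripper_force: 0.0
```

```bash
python3 - <<'E'
from station import env
from h import *
o=env.get_obs();print(o["position"],o["wrist_force"],o["gripper_force"])
im=env.capture("wrist");p=env.camera_params("wrist");g=cv2.cvtColor(im,6);b=im.astype(int)
print("pins pred",proj(p,[[.6174,-.3095,.068],[.4961,-.2802,.068]]).round(1),"corners pred (top .056)",proj(p,[np.array([.5572,-.2949,.056])+R.from_euler("z",-13.75,degrees=True).apply([sx*.075,sy*.055,0]) for sx,sy in((1,1),(1,-1),(-1,-1),(-1,1))]).round(1).tolist())
m=((b[...,0]-b[...,2]>4)&(g>90)).astype(np.uint8);m=cv2.morphologyEx(m,cv2.MORPH_OPEN,np.ones((3,3)))
for k in cv2.findContours(m,0,2)[0]:
    if cv2.contourArea(k)>3000: r=cv2.minAreaRect(k);print(cv2.contourArea(k),cv2.boxPoints(r).round(1).tolist())
# knobs remaining in tray? dark blobs in the top view at tray
t=env.capture("top");gt=cv2.cvtColor(t,6);pt=env.camera_params("top")
for q in((-60,26),(-53,1),(-67,-31),(-75,0),(-80,20),(-80,-25)):
    u=proj(pt,[*(T+e*q[0]/1e3+n*q[1]/1e3),.01])[0].round().astype(int);print(q,gt[u[1]-1:u[1]+2,u[0]-1:u[0]+2].mean())
E
```

```text
[ 0.59722191 -0.13166859  0.22651455] [ 0.59888615  0.12528697 -0.43037615] 0.0
pins pred [[385.8 122.6]
 [373.8 218.5]] corners pred (top .056) [[338.9, 111.1], [427.3, 111.6], [408.9, 223.8], [329.5, 223.4]]
3377.0 [[76.0, 141.3000030517578], [131.3000030517578, 128.39999389648438], [159.39999389648438, 249.3000030517578], [104.0999984741211, 262.1000061035156]]
9265.0 [[331.20001220703125, 222.8000030517578], [341.29998779296875, 105.19999694824219], [429.3999938964844, 112.69999694824219], [419.29998779296875, 230.39999389648438]]
(-60, 26) 80.22222222222223
(-53, 1) 80.44444444444444
(-67, -31) 82.11111111111111
(-75, 0) 81.0
(-80, 20) 80.22222222222223
(-80, -25) 81.0
```

```bash
python3 -c "
from station import env
print(env.job_done())"
```

```text
the job is handed in; nothing more can be done
None
```

I handed the job in at about 32 s: all three ball knobs went by scoop into the nest's well, the scoop stands level on the bench near its old spot, and the cover plate lies flush over both pins and released; I didn't see the verdict.

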